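# Balance the paste mixer behind its panel lock

## Robot

A 6-joint arm with a two-finger parallel gripper is mounted at the origin on the work surface. World frame = base frame: x ahead of the robot, y to its left, z up, the work surface at z = 0. Lengths are in m, angles in rad, forces in N, time in s.
With the tool pointing down it reaches from about 0.275 to 0.725 m from the base axis. Payload 5.6 kg.
Tool frame: the origin (TCP) lies between the finger pads; the fingertips stand 11 mm ahead of it and the grasp point (between the pads) lies 8 mm behind it; z points along the fingers, y is the direction in which the jaws open and shut (so a half turn about z gives the same grasp; the last joint's range is limited). The gripper opens to 85 mm and grips with 20 to 120 N. Pads are 22 mm wide; open, the fingers measure 114 mm over their backs; the gripper's body (76 mm by 85 mm) begins 54 mm behind the grasp point. The pads swing forward as they close: fully open they stand 13 mm farther back than shut.
Start: joints at [-0.873, 0.255, 0.108, 0, -1.424, -0.285], TCP at [0.221, -0.504, 0.242] pointing down, gripper open.
Joint ranges: [-2.95, 2.95], [-1.21, 1.97], [-1.09, 1.5], [-2.87, 1.71], [-2.94, -0.07], [-3.05, 3.05]. Speed limits (rad/s): [2.57, 2.57, 3.14, 3.14, 3.14, 3.14].

## Interface

Orientations are given as [roll, pitch, yaw] about the fixed x, y, z axes, in that order (R = Rz(yaw) Ry(pitch) Rx(roll)).
In Python, from workcell import r gives the robot as it stands.
- The arm moves only by the shell command python3 -m inch 'ROWS' [OPENING] [FORCE]. ROWS is JSON, a list of rows, each a list of 2 entries, a list of its own where there are three numbers: the shift along the tool's x, y, z in m, then the turn, a rotation vector about the tool's x, y, z in rad. In form: [[[tx, ty, tz], [wx, wy, wz]], ...]. A call has 1 to 5 rows; each row shifts and turns the pose as measured when the row begins, along the tool's axes as they then stand; what a row does not reach is not made up. A row lasts 1/12 s, in which the tool goes at most 41.7 mm and 7.16 degrees, less where a joint would pass 70% of its speed; a pose out of reach is approached as far as the arm can. A call is refused whole if a number of a shift passes 0.0417 or a number of a turn 0.125, either way. A call with a gripper value outside its range is refused whole. OPENING is the finger opening in m, from 0 to 0.0854, set as the call begins (- or left out, the last holds). The fingers move at their own pace and stop on an object; FORCE is the grip in N (left out, the last holds). Time passes only in rows, so rows that do not move let the fingers close. It gives the time, the measured TCP pose, the force and the opening at its end, in the units of the state.
- r.observe(): the state, without advancing time (a new reading comes with each control period).
- r.grab_frame(name): name is "scene" or "top" or "wrist"; returns a dict with "frame" (400x640x3 uint8, blue, green, red), "intrinsics" (3x3 intrinsics, pixels), "D" ([k1, k2, p1, p2, k3] as OpenCV has them; the pictures are not rectified), "xyz" and "orientation" of the camera in the world; the wrist camera has in their place "tool_from_camera" (4x4, takes a point from camera to tool coordinates, whose origin is the TCP and whose axes are the flange's). Camera axes: x right, y down, z forward; pixel columns grow to the right and rows downward; lengths in m; the calibration is good to about 2 mm. A picture is of the moment at which its call begins: read the wrist's pose just before it. There is no depth.
- r.finish_job(): hands the job in, once; it reports no verdict.
The state is a dict: "time_s": time; "joints": joint angles; "joint_vel": joint speeds; "tau": joint torques, N m; "tool_pos": TCP position; "orientation": TCP orientation; "contact_force": force on the tool from outside, world axes, zero at the start; "wrist_torque": the same for the moment, N m; "gripper_width": finger opening in m.
Only numpy, scipy, OpenCV 4.12 (cv2) and the standard library are available. Lean on these libraries where they do the work, as an engineer would, in place of code of your own. Each camera call takes 0.05 s, during which the arm holds its last target.

## Task

Get the paste mixer balanced and ready to run: unlock its guard cover with the panel key (feel gently for where the key drops onto the hidden spindle, without forcing it), swing the cover up, and stack every balance ring on the bench onto the balancing post. Then shut the cover, lock it again and stand the key back upright in its stand, leaving the other things on the bench where they are.

Things in the scene. Friction and masses are not known exactly. Their poses are not given: they have to be found in the camera images.
- lock_mouth (a point): Centre of the round keyhole in the top of the steel lock case (50 x 50 x 26 mm) on the front deck of the cream mixer (300 x 300 mm, deck 120 mm above the bench). Axes are the mixer's: x from its front to its rear, y to its left seen from the front, z up. Bore 26.4 mm wide, 26 mm deep to the deck. A thin dust shutter, which a key passes through, hides the spindle.
- lock_floor (a point): Centre of the bore's floor, 26 mm below lock_mouth. On it stands the hidden spindle: a flat bar 18 x 6 mm, 12 mm high. When locked it stops anywhere within 0.5 rad either side of the mixer's x axis; it turns stiffly (0.1 N m). A key rests on the bar's top unless its slot is within about 0.15 rad of the bar; then it drops 12 mm more, to this floor.
- lock_case (a point): Centre of the lock case, 13 mm below lock_mouth. To unlock, turn the engaged key counter-clockwise (from above) until the bar stands 1.2 rad or more (stop at 1.55) from the mixer's x axis; the key has about 0.1 rad of play either way. Turned back to 0.5 rad or less the bolt is thrown again. The key may be left standing in the lock, or pulled out, at any angle.
- bolt (a joint): Sprung brass bolt (18 mm wide), moved by the spindle; it slides out of the lock case over the steel lip at the cover's front edge. 0 = thrown, cover locked; 0.013 m or more = fully drawn. It stays at 0 while the spindle turns within 0.5 rad of the mixer's x axis, so it does not tell where the spindle stands.
- cover (a joint): Blue clear guard cover (about 165 x 262 x 65 mm, hinged along its rear edge). 0 = shut, grows as it swings up and back, to 1.75 rad at most; stiff friction hinge, it stays where it is left and needs about 5 N at the handle. While the bolt is thrown it cannot lift. From 1.25 rad on the post is free from above.
- cover_hinge (a point): Point on the hinge axis of the cover, at the middle of its rear edge, at deck height; its axes are the mixer's, the hinge axis is y.
- cover_handle (a point): Middle of the cover's handle: a round steel bar, 10 mm thick, 110 mm long, parallel to the hinge, about 45 mm in front of the cover's sloping front and 35 mm above the deck when shut; two thin stems 45 mm either side of this point. Its frame turns with the cover, about the hinge's y axis.
- post_seat (a point): Centre of the top of the seat flange (40 mm wide) at the foot of the steel balancing post, on the right-hand end of the fixed rotor arm seen from the front (a paste jar, fixed, sits on the other end). The post is 20 mm thick and rises 70 mm above this point, the last 8 mm tapering to 12 mm. The seat lies 30 mm below the deck, in a well with 55 mm of room around the post axis.
- key_mid (a point): Steel panel key, 0.16 kg, 95 mm tall, upright in its stand; the point is on its axis, half-way up; z up the shank. On top a T bar along x, 80 x 14 x 22 mm, its middle 36.5 mm above this point; then a 14 mm shank; at the foot a 24 mm round head, 24 mm high, with a slot 7.6 mm wide, 14 mm deep in its end. The slot runs along x like the T bar: a half turn makes no difference.
- stand_floor (a point): Centre of the floor of the key stand's cup: dark steel, fixed; base 68 mm across and 12 mm high, cup 40 mm outside, 31 mm inside, 28 mm deep, its rim 42 mm above the bench. The key stands in it, its middle 47.5 mm above this point.
- ring1_mid (a point): Balance ring, plain steel, 56 mm outside, 25 mm hole, 16 mm high, 0.2 to 0.33 kg; lies flat on the bench. The point is its centre, half-way up (8 mm above its underside). Two to four such rings are there in a run.
- ring2_mid (a point): Balance ring, plain steel, 56 mm outside, 25 mm hole, 16 mm high, 0.2 to 0.33 kg; lies flat on the bench. The point is its centre, half-way up (8 mm above its underside). Two to four such rings are there in a run.
- ring3_mid (a point): Balance ring, plain steel, 56 mm outside, 25 mm hole, 16 mm high, 0.2 to 0.33 kg; lies flat on the bench. The point is its centre, half-way up (8 mm above its underside). Two to four such rings are there in a run.
- ring4_mid (a point): Balance ring, plain steel, 56 mm outside, 25 mm hole, 16 mm high, 0.2 to 0.33 kg; lies flat on the bench. The point is its centre, half-way up (8 mm above its underside). Two to four such rings are there in a run.
- bottle: Amber bottle, 68 mm wide, 150 mm tall. Bystander: leave it alone. Origin on its underside.
- tape: Blue roll of tape lying flat, 90 mm wide, 45 mm high. Bystander: leave it alone. Origin on its underside.
- bowl: Steel bowl, 120 mm wide, 45 mm high. Bystander: leave it alone. Origin on its underside.
- pastejar: White jar with a black lid, 72 mm wide, 70 mm tall. Bystander: leave it alone. Origin on its underside.
- gloves: Cardboard glove box, 230 x 120 x 70 mm. Bystander: leave it alone. Origin on its underside.
- squeegee: Aluminium squeegee lying flat, 160 mm long. Bystander: leave it alone. Origin on its underside.
- spatula: Spatula lying flat, 190 mm long. Bystander: leave it alone. Origin on its underside.

How it is judged:
By the outcome, as a careful person would: the job done as asked, in the order asked, and still so for the second after the job is handed in, with the robot touching nothing.
Of ring1, ring2, ring3, ring4 only 2 to 4 are there at a start; the rules pass over those that are not, and their reading is None.
At some moment in a run one of ring1, ring2, ring3, ring4 may be knocked a few centimetres aside while the robot is not near it.
It also fails if it takes over 210 s, if anything falls off the work surface, if the arm or the gripper's body presses on something with over 40 N, if the wrist force passes 120 N, or if a joint passes its speed limit or range.

## Working session

There is one attempt and no reset: what is moved stays moved. The work goes in short steps, Python scripts to look and compute and a shell command to move; the robot and the scene stay as the last step left them, time stands still between calls to the robot, and variables do not carry over. Pictures are saved under pics/ and viewed, and the job is handed in when it is done.

```bash
mkdir -p pics; ls
python3 - <<'E'
from workcell import r
import cv2,numpy as np
s=r.observe();print({k:np.round(v,4).tolist() for k,v in s.items()})
for n in ["scene","top","wrist"]:
    f=r.grab_frame(n);cv2.imwrite(f"pics/{n}0.png",f["frame"])
    print(n,{k:np.round(v,5).tolist() for k,v in f.items() if k!="frame"})
E
```

```text
pics
{'time_s': 0.0, 'joints': [-0.8734, 0.2558, 0.107, -0.0005, -1.4239, -0.2846], 'joint_vel': [0.0006, -0.0002, 0.0007, 0.0005, 0.0004, 0.0005], 'tau': [0.0017, -38.6629, 23.7944, 5.3652, -0.0061, -0.0], 'tool_pos': [0.2205, -0.5033, 0.2414], 'orientation': [3.1396, -0.0001, -2.7289], 'contact_force': [-0.4623, -0.0301, -0.6954], 'wrist_torque': [-0.0366, 0.0178, -0.023], 'gripper_width': 0.0855}
scene {'intrinsics': [[399.64698, 0.0, 319.25767], [0.0, 399.64698, 201.07969], [0.0, 0.0, 1.0]], 'D': [0.02547, 0.0, 0.0, 0.0, 0.0], 'xyz': [1.45518, -0.42282, 0.80323], 'orientation': [-2.13663, -0.00501, 1.12494]}
top {'intrinsics': [[412.98526, 0.0, 322.50347], [0.0, 412.98526, 203.21678], [0.0, 0.0, 1.0]], 'D': [-0.07258, 0.0, 0.0, 0.0, 0.0], 'xyz': [0.24605, 0.05184, 1.53819], 'orientation': [-2.95403, 0.00865, -1.58534]}
wrist {'intrinsics': [[349.96169, 0.0, 316.91166], [0.0, 349.96169, 193.8007], [0.0, 0.0, 1.0]], 'D': [-0.07789, 0.0, 0.0, 0.0, 0.0], 'tool_from_camera': [[-0.0006, -0.95549, -0.29503, 0.07555], [1.0, -0.00038, -0.00083, -0.00044], [0.00069, -0.29503, 0.95549, -0.13128], [0.0, 0.0, 0.0, 1.0]]}
```

View pics/top0.png

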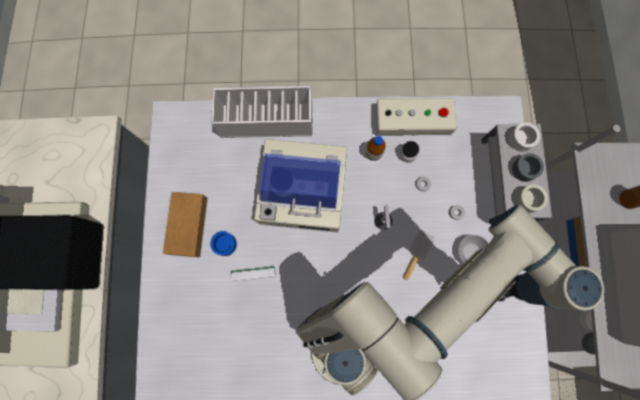

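View pics/scene0.png

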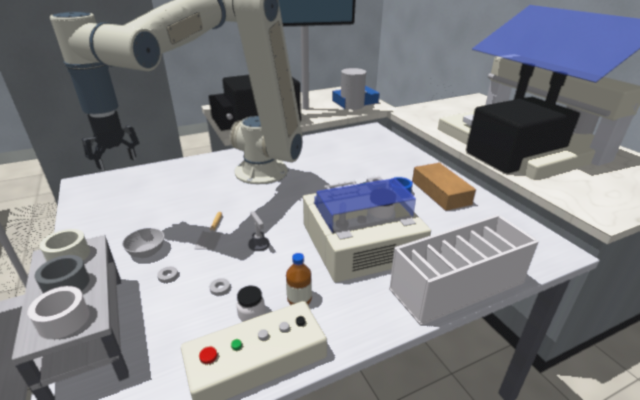

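View pics/wrist0.png

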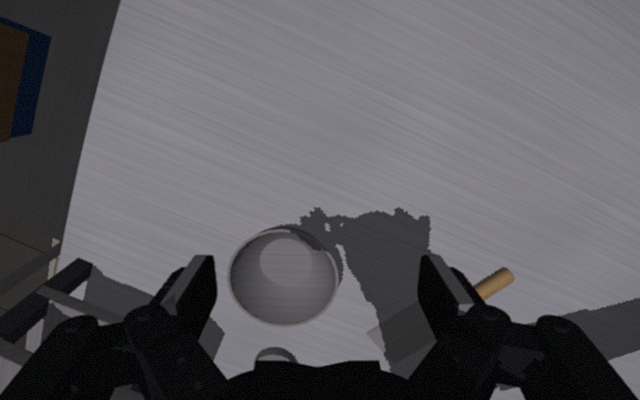

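```bash
cat > h.py <<'E'
import cv2,numpy as np,glob
from workcell import r
from scipy.spatial.transform import Rotation as R
def tool():
    s=r.observe();T=np.eye(4);T[:3,:3]=R.from_euler('xyz',s["orientation"]).as_matrix();T[:3,3]=s["tool_pos"];return T
def grab(n,save=None):
    T=tool();f=r.grab_frame(n)
    if n=="wrist": C=T@np.array(f["tool_from_camera"])
    else:
        C=np.eye(4);C[:3,:3]=R.from_euler('xyz',f["orientation"]).as_matrix();C[:3,3]=f["xyz"]
    d=dict(img=f["frame"],K=np.array(f["intrinsics"]),D=np.array(f["D"]),C=C)
    if save: cv2.imwrite(f"pics/{save}.png",d["img"]);np.savez(f"{save}.npz",**d)
    return d
def load(n): return dict(np.load(f"{n}.npz"))
def ray(d,px):
    u=cv2.undistortPoints(np.array(px,float).reshape(-1,1,2),d["K"],d["D"]).reshape(-1,2)
    v=np.c_[u,np.ones(len(u))]@d["C"][:3,:3].T
    return d["C"][:3,3],v
def on(d,px,z):
    o,v=ray(d,px);return o+v*((z-o[2])/v[:,2])[:,None]
def proj(d,P):
    I=np.linalg.inv(d["C"]);return cv2.projectPoints(np.array(P,float).reshape(-1,1,3),cv2.Rodrigues(I[:3,:3])[0],I[:3,3],d["K"],d["D"])[0].reshape(-1,2)
def tri(ds,pxs):
    A=np.zeros((3,3));b=np.zeros(3)
    for d,p in zip(ds,pxs):
        o,v=ray(d,p);v=v[0]/np.linalg.norm(v[0]);M=np.eye(3)-np.outer(v,v);A+=M;b+=M@o
    return np.linalg.solve(A,b)
def crop(d,x0,y0,x1,y1,k,name):
    cv2.imwrite(f"pics/{name}.png",cv2.resize(d["img"][y0:y1,x0:x1],None,fx=k,fy=k,interpolation=cv2.INTER_CUBIC))
def goto(p,yaw=None):
    """shift in tool axes to reach world p, turn about tool z to reach yaw"""
    T=tool();s=T[:3,:3].T@(np.array(p)-T[:3,3]);out=dict(shift=np.round(s,4).tolist())
    if yaw is not None:
        Rt=R.from_euler('xyz',[np.pi,0,yaw]);out["rot"]=np.round((R.from_matrix(T[:3,:3]).inv()*Rt).as_rotvec(),4).tolist()
    return out
def st():
    s=r.observe();return {k:np.round(s[k],4).tolist() for k in("time_s","tool_pos","orientation","contact_force","wrist_torque","gripper_width","joints")}
E
python3 - <<'E'
from h import *
t=grab("top","t1");s=grab("scene","s1")
crop(t,240,120,490,280,3,"t1c");crop(s,130,170,440,330,2.5,"s1c")
print(on(t,[[423,184],[456,212]],.016),on(t,[382,210],.109))
print(on(s,[[219,286],[167,273]],.016))
E
```

```text
[[ 0.60316907 -0.32154145  0.016     ]
 [ 0.49345579 -0.43993377  0.016     ]] [[ 0.48984143 -0.14835286  0.109     ]]
[[ 0.61386903 -0.32111268  0.016     ]
 [ 0.4991655  -0.4416591   0.016     ]]
```

View pics/t1c.png

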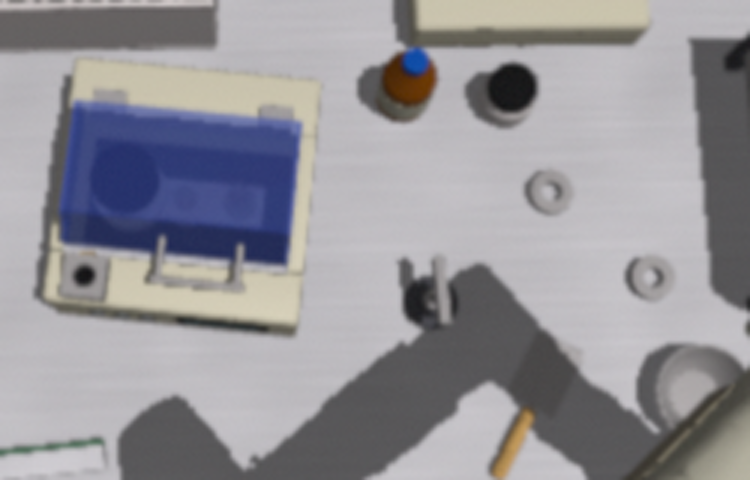

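View pics/s1c.png

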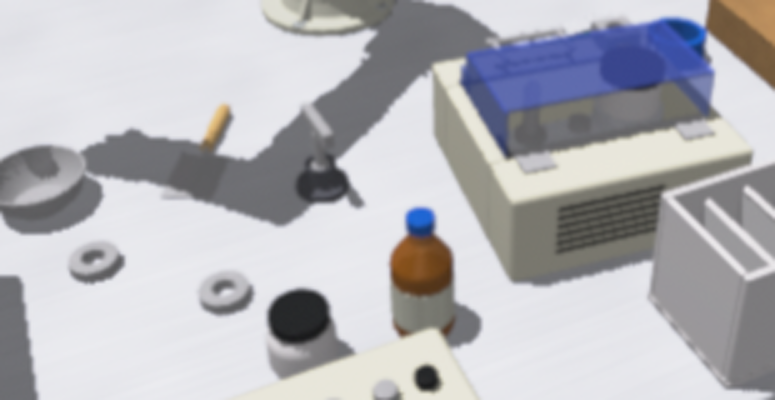

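Run:
```python
from h import *
t=load("t1")
print(goto([.42,-.12,.34],-3.1))
c=lambda x,y:[x/3+240-1/3,y/3+120-1/3]
print(on(t,[c(84,275)],.146), "handle",on(t,[c(153,281),c(243,289)],.155))
print("deck",on(t,[c(77,60),c(320,82)],.12))
print("T",on(t,[c(440,258),c(446,322)],.109))
```

```text
{'shift': [-0.3365, 0.2715, -0.0979], 'rot': [0.0008, -0.0002, 0.3712]}
[[0.48517771 0.24836252 0.146     ]] handle [[0.47550832 0.16864354 0.155     ]
 [0.46473819 0.0668529  0.155     ]]
deck [[ 0.75265547  0.26354339  0.12      ]
 [ 0.71951897 -0.02838839  0.12      ]]
T [[ 0.50505992 -0.16427019  0.109     ]
 [ 0.42935808 -0.16803179  0.109     ]]
```

```bash
python3 -m inch '[[[-0.03,0.024,-0.02],[0,0,0.05]],[[-0.03,0.024,-0.02],[0,0,0.05]],[[-0.03,0.024,-0.02],[0,0,0.05]],[[-0.03,0.024,-0.02],[0,0,0.05]],[[-0.03,0.024,-0.02],[0,0,0.05]]]' - 60
python3 -m inch '[[[-0.03,0.03,0],[0,0,0.05]],[[-0.03,0.03,0],[0,0,0.05]],[[-0.03,0.03,0],[0,0,0]],[[-0.03,0.03,0],[0,0,0]],[[-0.03,0.03,0],[0,0,0]]]'
python3 -c "
from h import *
print(goto([.42,-.12,.34],-3.1))"
```

```text
time_s: 0.67
tool_pos: [0.3209, -0.3472, 0.3346]
orientation: [3.128, -0.009, -3.0]
contact_force: [0.9, -0.4, -0.5]
gripper_width: 0.0853
time_s: 1.08
tool_pos: [0.4573, -0.1895, 0.342]
orientation: [3.135, 0.001, -3.11]
contact_force: [1.0, -1.4, 1.3]
gripper_width: 0.0854
{'shift': [0.0351, 0.0707, 0.0024], 'rot': [0.0064, 0.0009, -0.01]}
```

```bash
python3 -m inch '[[[0.015,0.03,0],[0,0,0]],[[0.015,0.03,0],[0,0,0]],[[0,0,0],[0,0,0]],[[0,0,0],[0,0,0]]]'
python3 -c "
from h import *
w=grab('wrist','w2');t=grab('top','t2');s=grab('scene','s2')
print(st())"
```

```text
time_s: 1.42
tool_pos: [0.4295, -0.1212, 0.3369]
orientation: [3.132, -0.009, -3.101]
contact_force: [0.4, -0.2, 0.0]
gripper_width: 0.0849
{'time_s': 1.5667, 'tool_pos': [0.4298, -0.1228, 0.3371], 'orientation': [3.1325, -0.0084, -3.1039], 'contact_force': [0.4053, 0.0517, -0.1728], 'wrist_torque': [-0.0402, -0.0075, 0.0412], 'gripper_width': 0.0851, 'joints': [0.0665, 0.0446, 0.0977, -0.0094, -1.632, -1.6002]}
```

View pics/w2.png

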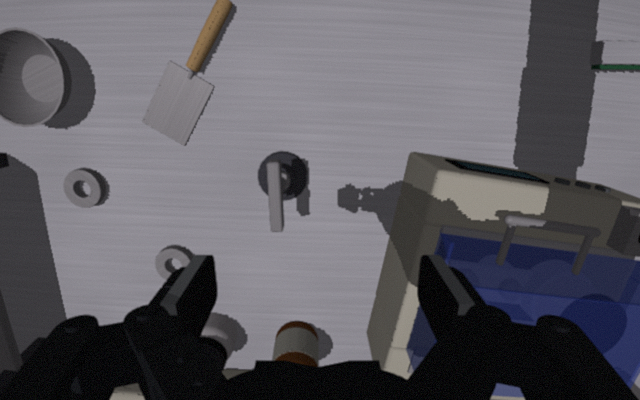

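View pics/t2.png

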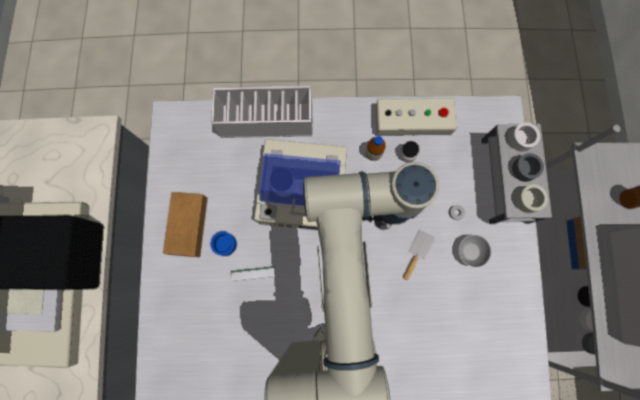

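```bash
python3 -c "
from h import *
w=load('w2');crop(w,230,140,350,250,6,'w2k')
"
```

```text
(no output)
```

View pics/w2k.png

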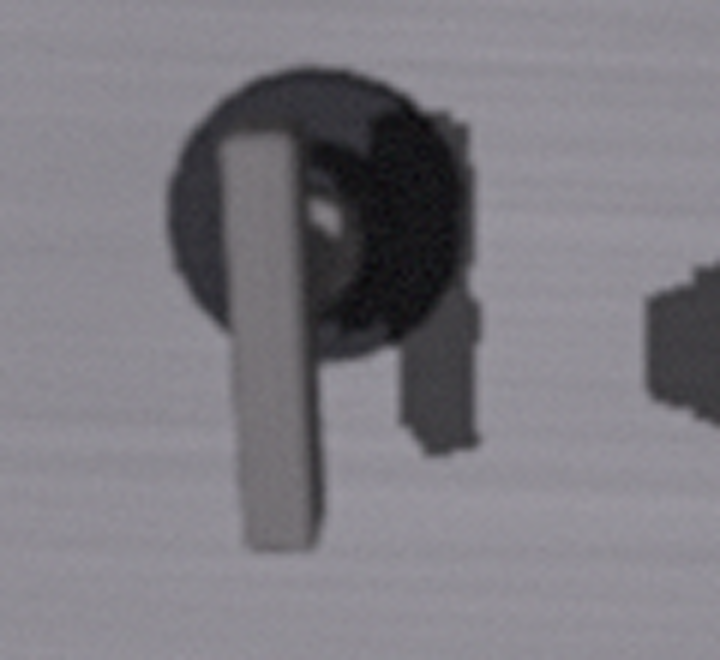

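```bash
python3 -c "
from h import *
w=load('w2')
c=np.array([(220,135),(297,132),(307,548),(247,548)])/6+[230-.4,140-.4]
P=on(w,c,.109);print(P.round(4),P.mean(0),P[[0,1]].mean(0)-P[[2,3]].mean(0))
d=P[[2,3]].mean(0)-P[[0,1]].mean(0);print('yaw',np.arctan2(d[1],d[0]))
e=on(w,np.array([(315,212)])/6+[230-.4,140-.4],.006);print('stand base',e)
print(goto([P.mean(0)[0],P.mean(0)[1],.25]))
"
```

```text
[[ 0.4304 -0.1728  0.109 ]
 [ 0.4294 -0.1594  0.109 ]
 [ 0.5075 -0.1568  0.109 ]
 [ 0.5079 -0.1679  0.109 ]] [ 0.4687811  -0.16423571  0.109     ] [-0.07779605 -0.00371872  0.        ]
yaw 0.047764525180600745
stand base [[ 0.4688027  -0.16468641  0.006     ]]
{'shift': [-0.0382, -0.0436, 0.0864]}
```

```bash
python3 -m inch '[[[-0.013,-0.015,0.03],[0.003,0.003,0]],[[-0.013,-0.015,0.03],[0.003,0.003,0]],[[-0.013,-0.015,0.03],[0.003,0,0]],[[0,0,0.01],[0,0,0]],[[0,0,0],[0,0,0]]]'
python3 -c "
from h import *
print(goto([.4688,-.1643,.09],-3.094),st())"
```

```text
time_s: 1.98
tool_pos: [0.4725, -0.1733, 0.2351]
orientation: [-3.14, -0.007, -3.111]
contact_force: [-0.9, 0.8, -0.3]
gripper_width: 0.0854
{'shift': [0.0025, 0.0094, 0.1451], 'rot': [-0.0015, -0.0069, -0.0172]} {'time_s': 1.9833, 'tool_pos': [0.4725, -0.1733, 0.2351], 'orientation': [-3.14, -0.0069, -3.1112], 'contact_force': [-0.9319, 0.7661, -0.2586], 'wrist_torque': [-0.0125, 0.0296, 0.012], 'gripper_width': 0.0854, 'joints': [-0.0383, 0.1689, -0.0208, 0.002, -1.3878, -1.5025]}
```

```bash
python3 -m inch '[[[0.003,0.009,0.04],[0,-0.007,-0.017]],[[0,0,0.03],[0,0,0]],[[0,0,0.02],[0,0,0]],[[0,0,0.01],[0,0,0]],[[0,0,0],[0,0,0]]]'
python3 -c "
from h import *
print(goto([.4688,-.1643,.09],-3.094))"
```

```text
time_s: 2.4
tool_pos: [0.4709, -0.1702, 0.1368]
orientation: [-3.137, 0.005, -3.102]
contact_force: [-0.3, 0.3, 1.1]
gripper_width: 0.0855
{'shift': [0.0021, 0.0062, 0.0468], 'rot': [-0.0043, 0.0052, -0.0076]}
```

```bash
python3 -m inch '[[[0.002,0.006,0.02],[-0.004,0.005,-0.008]],[[0,0,0.015],[0,0,0]],[[0,0,0.01],[0,0,0]],[[0,0,0],[0,0,0]]]' 0.05
python3 -c "
from h import *
print(goto([.4688,-.1643,.09],-3.094))"
```

```text
time_s: 2.73
tool_pos: [0.4724, -0.1673, 0.0962]
orientation: [-3.138, 0.008, -3.096]
contact_force: [-0.4, -0.2, -0.0]
gripper_width: 0.0506
{'shift': [0.0035, 0.0031, 0.0062], 'rot': [-0.0032, 0.0084, -0.002]}
```

```bash
python3 -m inch '[[[0.004,0.003,0.006],[-0.003,0.008,0]],[[0,0,0],[0,0,0]]]' 
python3 -c "
from h import *
print(goto([.4688,-.1643,.09],-3.094));grab('wrist','w3')"
```

```text
time_s: 2.9
tool_pos: [0.4696, -0.1652, 0.0924]
orientation: [-3.141, 0.003, -3.097]
contact_force: [-0.4, 0.0, 0.6]
gripper_width: 0.0497
{'shift': [0.0008, 0.001, 0.0024], 'rot': [-0.0011, 0.0032, -0.0028]}
```

View pics/w3.png

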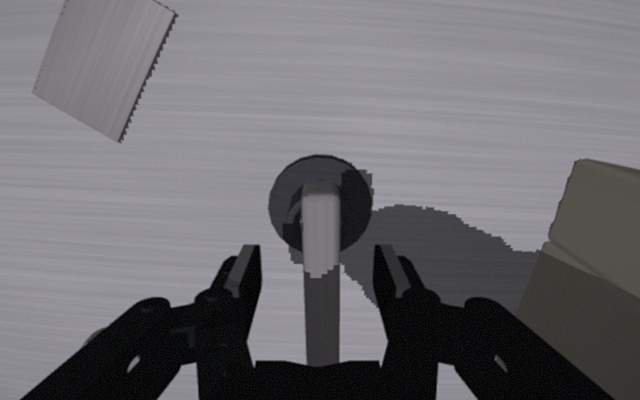

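```bash
python3 -m inch '[[[0.001,0.001,0.002],[0,0,0]],[[0,0,0],[0,0,0]],[[0,0,0],[0,0,0]],[[0,0,0],[0,0,0]],[[0,0,0],[0,0,0]]]' 0 60
python3 -c "
from h import *
print(st())"
```

```text
time_s: 3.37
tool_pos: [0.4713, -0.1649, 0.0941]
orientation: [-3.139, 0.01, -3.096]
contact_force: [0.4, -0.5, -1.6]
gripper_width: 0.0129
{'time_s': 3.3667, 'tool_pos': [0.4713, -0.1649, 0.0941], 'orientation': [-3.1385, 0.0105, -3.0959], 'contact_force': [0.4478, -0.4646, -1.5814], 'wrist_torque': [0.0123, 0.067, 0.0109], 'gripper_width': 0.0129, 'joints': [-0.0205, 0.2484, -0.2974, 0.0028, -1.0143, -1.5061]}
```

```bash
python3 -m inch '[[[0,0,-0.02],[0,0,0]],[[0,0,-0.04],[0,0,0]],[[0,0,-0.04],[0,0,0]],[[0,0,-0.04],[0,0,0]],[[0,0,-0.04],[0,0,0]]]'
python3 -c "
from h import *
print(goto([.47,.15,.3],-3.2))"
```

```text
time_s: 3.78
tool_pos: [0.463, -0.163, 0.2696]
orientation: [3.138, -0.015, -3.098]
contact_force: [1.5, 0.2, -1.0]
gripper_width: 0.013
{'shift': [-0.0204, 0.3125, -0.0297], 'rot': [0.0027, -0.015, 0.1024]}
```

```bash
python3 -m inch '[[[-0.003,0.04,-0.006],[0,-0.003,0.02]],[[-0.003,0.04,-0.006],[0,-0.003,0.02]],[[-0.003,0.04,-0.006],[0,-0.003,0.02]],[[-0.003,0.04,-0.006],[0,-0.003,0.02]],[[-0.003,0.04,-0.006],[0,-0.003,0.02]]]'
python3 -m inch '[[[-0.002,0.035,-0.001],[0,0,0.01]],[[-0.002,0.03,-0.001],[0,0,0.01]],[[-0.002,0.02,-0.001],[0,0,0.01]],[[0,0.005,0],[0,0,0]],[[0,0,0],[0,0,0]]]'
python3 -c "
from h import *
w=grab('wrist','w4');print(st())"
```

```text
time_s: 4.2
tool_pos: [0.4803, 0.0355, 0.3113]
orientation: [3.14, 0.017, 3.067]
contact_force: [2.2, 0.5, -2.4]
gripper_width: 0.0126
time_s: 4.62
tool_pos: [0.4926, 0.1368, 0.3147]
orientation: [3.137, 0.016, 3.043]
contact_force: [0.5, -0.3, -1.6]
gripper_width: 0.013
{'time_s': 4.6667, 'tool_pos': [0.4926, 0.1361, 0.3145], 'orientation': [3.1376, 0.016, 3.0427], 'contact_force': [0.2995, 0.6383, -1.5858], 'wrist_torque': [0.0582, 0.0772, -0.038], 'gripper_width': 0.0127, 'joints': [0.5816, 0.1549, 0.1594, 0.0069, -1.5604, -2.2513]}
```

View pics/w4.png

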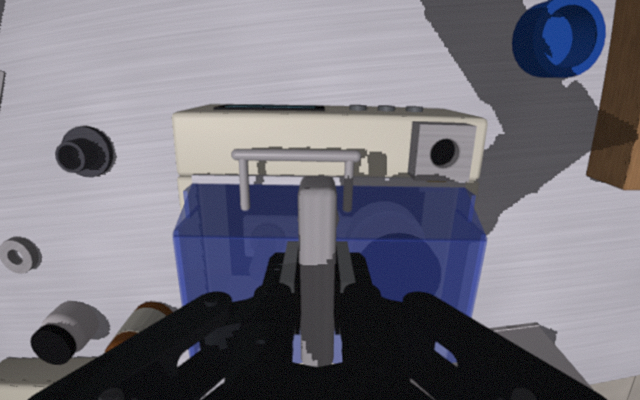

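```bash
python3 -c "
from h import *
w=load('w4');crop(w,395,100,495,200,6,'w4l');crop(w,165,90,375,230,3.5,'w4h')
"
```

```text
(no output)
```

View pics/w4l.png

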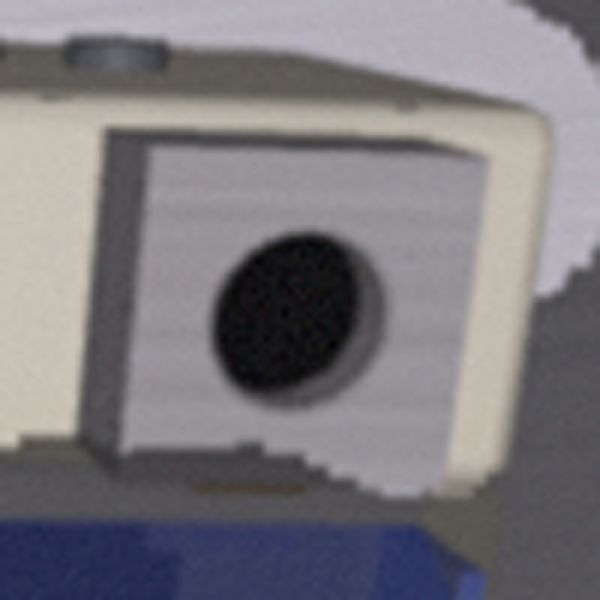

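View pics/w4h.png

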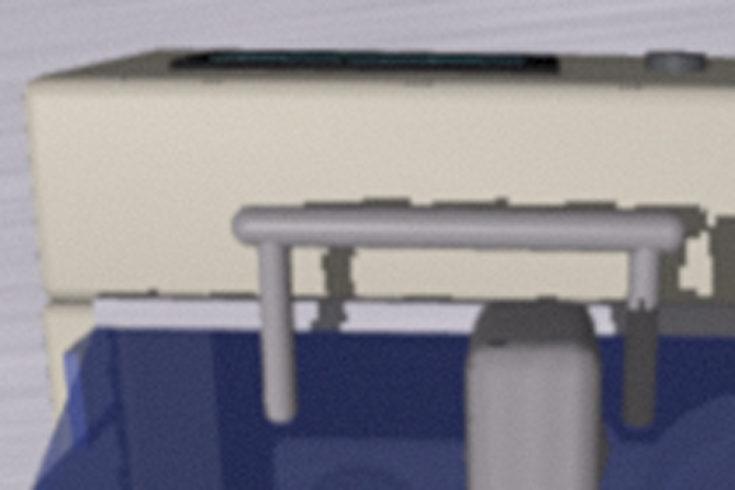

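```bash
python3 -c "
from h import *
w=load('w4')
a=on(w,[[298.5/6+394.6,320/6+99.6]],.146)[0];print('hole',a)
c=np.array([(150,145),(490,155),(445,490),(118,455)])/6+[394.6,99.6]
P=on(w,c,.146);print(P.round(4)); d=P[0]-P[1];print('yaw y-axis',np.arctan2(d[0],-d[1]), np.linalg.norm(d))
h=on(w,np.array([(236,225),(684,231)])/3.5+[164.6,89.6],.155);print('handle',h,h.mean(0),np.linalg.norm(h[0]-h[1]));d=h[1]-h[0];print(np.arctan2(-d[0],d[1]))
f=on(w,np.array([(30,80)])/3.5+[164.6,89.6],.12);f2=on(w,np.array([(550,110)])/6+[394.6,99.6],.12);d=f2[0]-f[0];print(f,f2,np.arctan2(-d[0],d[1]),np.linalg.norm(d))
t=load('t1');print('hole top',on(t,[[84/3+239.7,275/3+119.7]],.146))
"
```

```text
hole [0.48642604 0.24955625 0.146     ]
[[0.459  0.228  0.146 ]
 [0.4648 0.2775 0.146 ]
 [0.5146 0.2723 0.146 ]
 [0.5043 0.2226 0.146 ]]
yaw y-axis -0.11580701093588538 0.049840871097600686
handle [[0.46742331 0.06728383 0.155     ]
 [0.47973742 0.17453613 0.155     ]] [0.47358037 0.12090998 0.155     ] 0.10795690666646607
-0.11431391747644166
[[0.42953923 0.01004263 0.12      ]] [[0.46289235 0.29860944 0.12      ]] -0.11507136076565895 0.2904879204586808
hole top [[0.48506004 0.24824672 0.146     ]]
```

```bash
python3 -c "
from h import *
f=np.array(r.grab_frame('wrist')['tool_from_camera']);w=load('w4');w['C']=f
crop(w,280,160,360,380,2.7,'w4t')
print(on(w,[[317.5,188],[317.5,180],[317.5,366]],-.015))
print(on(w,[[317.5,188],[317.5,180],[317.5,366]],.007))
"
```

```text
[[ 0.04145922 -0.00039369 -0.015     ]
 [ 0.04432212 -0.00039339 -0.015     ]
 [-0.03632065 -0.00039643 -0.015     ]]
[[ 0.03505567 -0.00037207  0.007     ]
 [ 0.03846024 -0.00037172  0.007     ]
 [-0.05744029 -0.00037532  0.007     ]]
```

View pics/w4t.png

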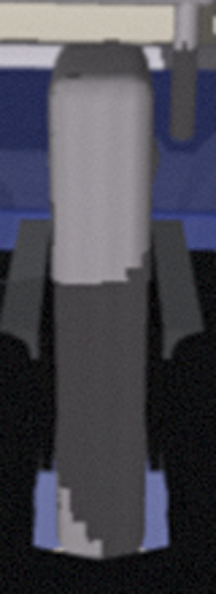

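```bash
cat >> h.py <<'E'
def keygo(rel,zkey,xy=(.4864,.2495),off=.0026,my=-.115,pitch=.008,kb=.080):
    yaw=my+rel+np.pi
    T=tool();Rt=R.from_euler('xyz',[np.pi,pitch,yaw])
    p=np.array([*xy,zkey+kb])-np.array([np.cos(yaw),np.sin(yaw),0])*off
    s=T[:3,:3].T@(p-T[:3,3]);rv=(R.from_matrix(T[:3,:3]).inv()*Rt).as_rotvec()
    print("shift",s.round(4),"rot",rv.round(4))
E
python3 -c "
from h import *
keygo(-.4,.165)"
```

```text
shift [0.0163 0.1118 0.0699] rot [0.0089 0.0074 0.4149]
```

```bash
python3 -m inch '[[[0.004,0.028,0.005],[0.002,0.002,0]],[[0.004,0.028,0.005],[0.002,0.002,0.02]],[[0.004,0.028,0.005],[0.002,0.002,0.04]],[[0.004,0.028,0.01],[0.002,0.002,0.06]],[[0,0,0.01],[0,0,0.08]]]'
python3 -m inch '[[[0,0,0.01],[0,0,0.08]],[[0,0,0.01],[0,0,0.08]],[[0,0,0],[0,0,0.04]],[[0,0,0],[0,0,0]]]'
python3 -c "
from h import *
keygo(-.4,.165)"
```

```text
time_s: 5.13
tool_pos: [0.4925, 0.2441, 0.2822]
orientation: [3.141, 0.014, 2.825]
contact_force: [-0.0, -0.3, -2.3]
gripper_width: 0.0129
time_s: 5.47
tool_pos: [0.4925, 0.2395, 0.2587]
orientation: [-3.14, 0.011, 2.608]
contact_force: [0.2, -0.3, -0.2]
gripper_width: 0.013
shift [0.0079 0.0055 0.0136] rot [-0.0017  0.0034 -0.019 ]
```

```bash
python3 -m inch '[[[0.008,0.006,0.008],[-0.002,0.003,-0.019]],[[0,0,0],[0,0,0]],[[0,0,0],[0,0,0]]]'
python3 -c "
from h import *
keygo(-.4,.165);print(st()['contact_force'])"
```

```text
time_s: 5.72
tool_pos: [0.4891, 0.2465, 0.2504]
orientation: [3.141, 0.008, 2.628]
contact_force: [-0.4, -0.6, -1.4]
gripper_width: 0.0129
shift [0.0013 0.0013 0.0054] rot [0.0007 0.0005 0.0016]
[-0.4012, -0.5704, -1.3963]
```

```bash
python3 -m inch '[[[0.0013,0.0015,0.006],[0,0,0]],[[0.0003,0.0003,0.003],[0,0,0]],[[0,0,0],[0,0,0]]]'
python3 -c "
from h import *
keygo(-.4,.150);print(st()['contact_force'])
w=grab('wrist','w5')"
```

```text
time_s: 5.97
tool_pos: [0.4889, 0.2487, 0.2412]
orientation: [3.14, 0.009, 2.629]
contact_force: [0.5, 0.6, -0.7]
gripper_width: 0.013
shift [ 0.0001 -0.0005  0.0112] rot [0.0018 0.0009 0.0028]
[0.5275, 0.5557, -0.7154]
```

View pics/w5.png

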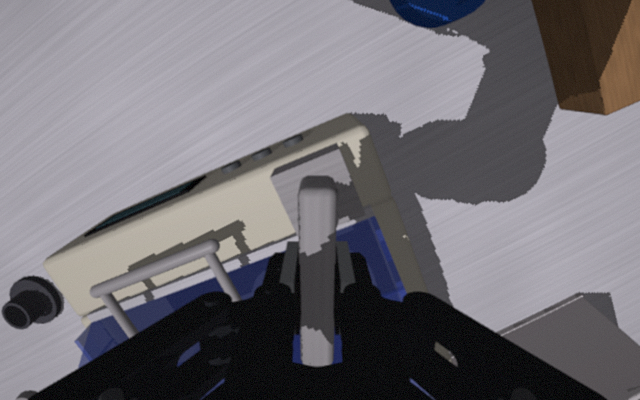

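```bash
python3 -m inch '[[[0,-0.0005,0.005],[0.001,0,0.001]],[[0,0,0.005],[0,0,0]],[[0,0,0.005],[0,0,0]],[[0,0,0],[0,0,0]]]'
python3 -c "
from h import *
keygo(-.4,.146);print(st()['contact_force'])"
python3 -m inch '[[[0,0,0.003],[0,0,0]],[[0,0,0.003],[0,0,0]],[[0,0,0],[0,0,0]]]'
python3 -c "
from h import *
keygo(-.4,.146);print(st()['contact_force'])"
```

```text
time_s: 6.35
tool_pos: [0.4889, 0.2483, 0.2252]
orientation: [3.14, 0.009, 2.629]
contact_force: [-0.7, 0.2, -2.4]
gripper_width: 0.0131
shift [ 0.0002 -0.0002 -0.0008] rot [0.0015 0.0012 0.002 ]
[-0.7426, 0.2111, -2.3883]
time_s: 6.6
tool_pos: [0.4889, 0.2484, 0.2183]
orientation: [3.14, 0.009, 2.629]
contact_force: [-0.4, -0.1, -1.9]
gripper_width: 0.0131
shift [ 0.     -0.0003 -0.0077] rot [0.0015 0.0009 0.0022]
[-0.4068, -0.1403, -1.8819]
```

```bash
for i in 1 2; do python3 -m inch '[[[0,0,0.002],[0,0,0]],[[0,0,0.002],[0,0,0]],[[0,0,0],[0,0,0]]]'; done
```

```text
time_s: 6.85
tool_pos: [0.4891, 0.2486, 0.214]
orientation: [3.14, 0.009, 2.629]
contact_force: [-0.3, 0.1, -2.2]
gripper_width: 0.0129
time_s: 7.1
tool_pos: [0.4894, 0.2486, 0.2119]
orientation: [3.138, 0.011, 2.629]
contact_force: [-1.2, 0.1, -1.0]
gripper_width: 0.0128
```

```bash
python3 -m inch '[[[0,0,0.002],[0,0,0]],[[0,0,0.001],[0,0,0]]]'
```

```text
time_s: 7.27
tool_pos: [0.4896, 0.2486, 0.2116]
orientation: [3.136, 0.012, 2.63]
contact_force: [-4.1, -0.4, 5.9]
gripper_width: 0.0131
```

```bash
python3 -m inch '[[[0,0.0003,0.001],[0,0,-0.08]],[[0,0,0.001],[0,0,0]]]'; python3 -m inch '[[[0,0.0003,0.001],[0,0,-0.08]],[[0,0,0.001],[0,0,0]]]'
python3 -c "
from h import *
keygo(-.3,.132);print(st()['contact_force'])"
```

```text
time_s: 7.43
tool_pos: [0.4896, 0.2486, 0.2117]
orientation: [3.136, 0.014, 2.714]
contact_force: [-2.1, 0.6, 5.5]
gripper_width: 0.0129
time_s: 7.6
tool_pos: [0.4896, 0.2487, 0.2116]
orientation: [3.136, 0.016, 2.798]
contact_force: [-3.5, 0.3, 4.6]
gripper_width: 0.0129
shift [ 0.0007 -0.0005 -0.0004] rot [0.0068 0.0075 0.0717]
[-3.4752, 0.2525, 4.6109]
```

```bash
python3 -m inch '[[[0.0007,0,0.001],[0.003,0.004,-0.08]],[[0,0,0.001],[0.002,0.002,0]]]'; python3 -m inch '[[[0.0003,0,0.001],[0.002,0.003,-0.08]],[[0,0,0.001],[0,0,0]]]';python3 -m inch '[[[0,0.0003,0.001],[0,0.002,-0.08]],[[0,0,0.001],[0,0,0]]]'
python3 -c "
from h import *
keygo(0,.132);print(st()['contact_force'])"
```

```text
time_s: 7.77
tool_pos: [0.4892, 0.2491, 0.2109]
orientation: [3.14, 0.011, 2.882]
contact_force: [-1.7, 1.3, -0.8]
gripper_width: 0.0129
time_s: 7.93
tool_pos: [0.489, 0.2493, 0.2082]
orientation: [-3.14, 0.008, 2.96]
contact_force: [-0.1, 0.8, -1.5]
gripper_width: 0.0132
time_s: 8.1
tool_pos: [0.4893, 0.2496, 0.2052]
orientation: [-3.14, 0.006, 3.035]
contact_force: [-0.1, 0.6, -1.7]
gripper_width: 0.0136
shift [ 0.0002 -0.0004 -0.0068] rot [-0.0019 -0.0021  0.0085]
[-0.0631, 0.6191, -1.7469]
```

```bash
python3 -m inch '[[[0,-0.0003,0.002],[0,0,0]],[[0,0,0.002],[0,0,0]],[[0,0,0.001],[0,0,0]]]'
python3 -m inch '[[[0,0,0.002],[0,0,0]],[[0,0,0.001],[0,0,0]],[[0,0,0],[0,0,0]]]'
```

```text
time_s: 8.35
tool_pos: [0.4897, 0.2495, 0.1999]
orientation: [-3.14, 0.007, 3.024]
contact_force: [-2.4, 0.9, 8.6]
gripper_width: 0.0127
time_s: 8.6
tool_pos: [0.4892, 0.2495, 0.2001]
orientation: [3.142, 0.009, 3.019]
contact_force: [-0.3, 0.0, -3.0]
gripper_width: 0.0127
```

```bash
for i in 1 2 3; do python3 -m inch '[[[0,0.0003,0],[0,0,-0.1]],[[0,0.0003,0],[0,0,-0.1]],[[0,0.0003,0],[0,0,-0.1]],[[0,0.0003,0],[0,0,-0.1]],[[0,0,0],[0,0,0]]]'
python3 -c "
from h import *
keygo(1.45,.12);print(st()['wrist_torque'])"; done
```

```text
time_s: 9.02
tool_pos: [0.4896, 0.251, 0.2]
orientation: [-3.139, 0.01, -2.855]
contact_force: [-1.1, 1.3, 0.5]
gripper_width: 0.0129
shift [0.0022 0.0017 0.    ] rot [-1.1700e-02  2.0000e-04 -1.0481e+00]
[0.269, 0.5748, -0.0025]
time_s: 9.43
tool_pos: [0.4893, 0.2521, 0.2001]
orientation: [-3.136, 0.009, -2.459]
contact_force: [-2.4, 1.1, 1.0]
gripper_width: 0.0127
shift [0.0018 0.0013 0.    ] rot [-0.0113 -0.0012 -0.6523]
[0.237, 0.5268, -0.0253]
time_s: 9.85
tool_pos: [0.4885, 0.2531, 0.2]
orientation: [-3.133, 0.007, -2.074]
contact_force: [-2.3, 0.7, -0.4]
gripper_width: 0.0128
shift [0.0016 0.0008 0.    ] rot [-0.0108 -0.0026 -0.2672]
[0.2307, 0.5431, -0.0508]
```

```bash
python3 -m inch '[[[0.0005,0.0003,0],[-0.003,0,-0.1]],[[0.0005,0.0003,0],[-0.003,0,-0.1]],[[0.0003,0.0003,0],[0,0,-0.1]],[[0,0,0],[0,0,0]]]'
python3 -c "
from h import *
keygo(1.45,.12);print(st());s=grab('scene','s6');t=grab('top','t6');w=grab('wrist','w6');crop(t,240,120,360,240,6,'t6c')"
```

```text
time_s: 10.18
tool_pos: [0.4881, 0.2532, 0.2]
orientation: [-3.136, 0.008, -1.792]
contact_force: [-1.4, 0.2, 0.8]
gripper_width: 0.0129
shift [0.0014 0.0008 0.    ] rot [-0.0057 -0.0001  0.0142]
{'time_s': 10.1833, 'tool_pos': [0.4881, 0.2532, 0.2], 'orientation': [-3.1358, 0.0078, -1.7924], 'contact_force': [-1.45, 0.2373, 0.7762], 'wrist_torque': [0.1648, 0.5553, -0.0209], 'gripper_width': 0.0129, 'joints': [0.7636, 0.2643, 0.0127, 0.0005, -1.3094, -0.9853]}
```

View pics/w6.png

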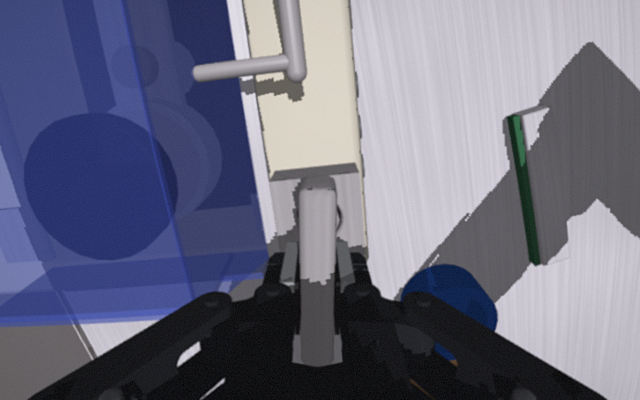

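View pics/t6c.png

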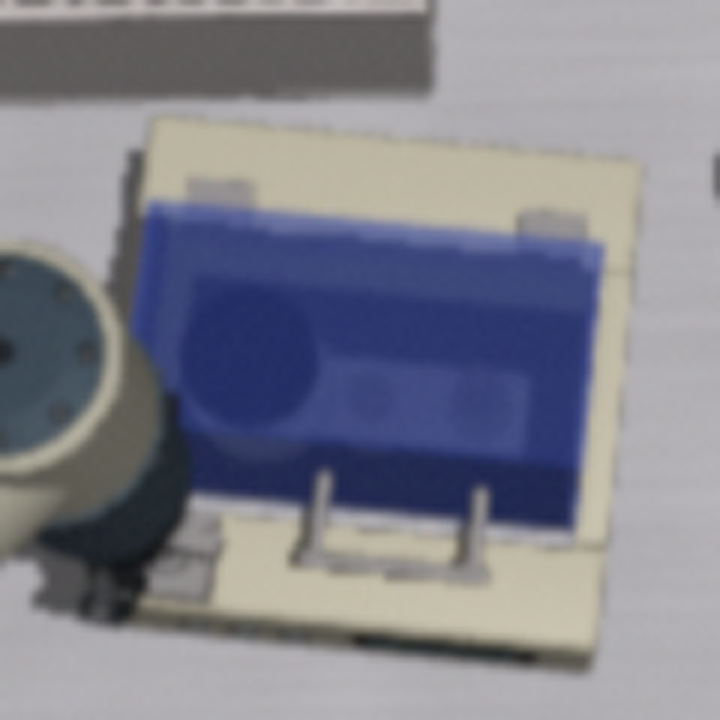

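```bash
python3 -m inch '[[[0,0,0],[0,0,0]],[[0,0,0],[0,0,0]],[[0,0,0],[0,0,0]]]' 0.035
python3 -m inch '[[[0,0,-0.01],[0,0,0]],[[0,0,-0.02],[0,0,0]],[[0,0,-0.03],[0,0,0]],[[0,0,-0.03],[0,0,0]],[[0,0,-0.02],[0,0,0]]]'
python3 -c "
from h import *
print(st());w=grab('wrist','w7')"
```

```text
time_s: 10.58
tool_pos: [0.4885, 0.2526, 0.2]
orientation: [-3.135, 0.006, -1.804]
contact_force: [0.5, -0.3, 0.2]
gripper_width: 0.035
time_s: 11.0
tool_pos: [0.4857, 0.2497, 0.3111]
orientation: [-3.141, -0.004, -1.81]
contact_force: [0.1, -0.0, 0.3]
gripper_width: 0.035
{'time_s': 11.0, 'tool_pos': [0.4857, 0.2497, 0.3111], 'orientation': [-3.141, -0.0038, -1.8101], 'contact_force': [0.148, -0.0282, 0.2529], 'wrist_torque': [0.0842, -0.1015, 0.0244], 'gripper_width': 0.035, 'joints': [0.7631, 0.2402, 0.2598, 0.0025, -1.5934, -1.0024]}
```

View pics/w7.png

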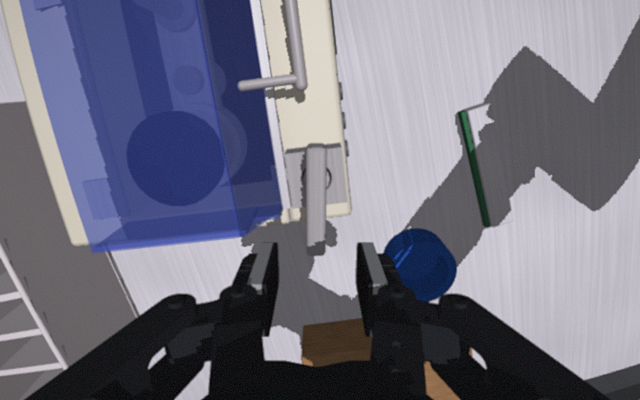

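```bash
python3 -c "
from h import *
t=load('t6');c=lambda a:np.array(a)/6+[239.6,119.6]
M=np.array([[np.cos(-.115),-np.sin(-.115)],[np.sin(-.115),np.cos(-.115)]])
o=np.array([.4736,.1209])
for n,a,z in [('brk',[(220,205),(553,236)],.122),('deckrear',[(152,117),(640,163)],.12),('coverrearTop',[(148,200),(603,243)],.185),('coverfrontlip',[(200,497),(575,545)],.122),('post?',[(372,397),(483,405)],.16)]:
    P=on(t,c(a),z)[:,:2];print(n,P.round(4).tolist(),((P-o)@M).round(4).tolist())
print(goto([.4736,.1209,.25],-1.686))
w=load('w4');P=on(w,np.array([(95,298),(610,305)])/3.5+[164.6,89.6],.122)[:,:2];print(((P-o)@M).round(4))
"
```

```text
brk [[0.698, 0.2232], [0.6752, 0.0248]] [[0.2112, 0.1274], [0.2113, -0.0723]]
deckrear [[0.7548, 0.265], [0.7204, -0.0282]] [[0.2628, 0.1754], [0.2623, -0.1198]]
coverrearTop [[0.6817, 0.2568], [0.6515, -0.0023]] [[0.1911, 0.1589], [0.1908, -0.1019]]
coverfrontlip [[0.5206, 0.2336], [0.4887, 0.0156]] [[0.0338, 0.1173], [0.0271, -0.1029]]
post? [[0.5698, 0.1307], [0.5641, 0.0674]] [[0.0944, 0.0208], [0.096, -0.0428]]
{'shift': [0.1286, -0.0171, 0.0653], 'rot': [-0.006, 0.0002, -0.1242]}
[[ 0.0277 -0.1022]
 [ 0.0277  0.0392]]
```

```bash
python3 -m inch '[[[0.032,-0.004,0],[-0.002,0,-0.03]],[[0.032,-0.004,0],[-0.002,0,-0.03]],[[0.032,-0.004,0],[0,0,-0.03]],[[0.028,-0.004,0.02],[0,0,-0.03]],[[0,0,0.02],[0,0,0]]]' 0.028
python3 -m inch '[[[0,0,0.015],[0,0,0]],[[0,0,0],[0,0,0]]]'
python3 -c "
from h import *
print(goto([.4736,.1209,.147],-1.686));w=grab('wrist','w8')"
```

```text
time_s: 11.47
tool_pos: [0.4822, 0.1232, 0.2842]
orientation: [-3.123, 0.009, -1.684]
contact_force: [-0.3, 0.7, -0.9]
gripper_width: 0.0278
time_s: 11.63
tool_pos: [0.4812, 0.1206, 0.2674]
orientation: [-3.125, 0.008, -1.689]
contact_force: [-0.2, -0.3, -0.8]
gripper_width: 0.0279
{'shift': [0.0015, 0.0095, 0.1202], 'rot': [-0.0162, 0.0077, -0.0027]}
```

View pics/w8.png

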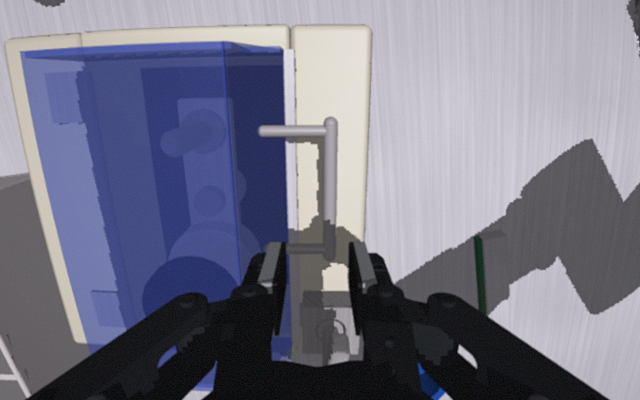

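```bash
python3 -c "
from h import *
w=load('w8');P=on(w,[[331,121],[330,258]],.155);print(P,P.mean(0),np.linalg.norm(P[0]-P[1]))"
python3 -m inch '[[[0.001,0.005,0.02],[-0.008,0.004,0]],[[0.001,0.004,0.02],[-0.006,0.004,0]],[[0,0,0.02],[0,0,0]],[[0,0,0.01],[0,0,0]],[[0,0,0],[0,0,0]]]' 0.03
python3 -c "
from h import *
print(goto([.4736,.1209,.147],-1.686))"
```

```text
[[0.46737695 0.06964422 0.155     ]
 [0.4792509  0.17351019 0.155     ]] [0.47331393 0.12157721 0.155     ] 0.10454248249967653
time_s: 12.1
tool_pos: [0.4776, 0.1222, 0.2048]
orientation: [-3.126, 0.004, -1.688]
contact_force: [-1.0, -0.3, -0.5]
gripper_width: 0.03
{'shift': [0.002, 0.0047, 0.0577], 'rot': [-0.0158, 0.0042, -0.0022]}
```

```bash
python3 -m inch '[[[0.001,0.004,0.015],[-0.01,0.004,0]],[[0,0.002,0.015],[-0.005,0,0]],[[0,0,0.015],[0,0,0]],[[0,0,0],[0,0,0]]]'
python3 -c "
from h import *
print(goto([.4736,.1209,.147],-1.686));w=grab('wrist','w9')"
```

```text
time_s: 12.43
tool_pos: [0.4759, 0.1242, 0.1651]
orientation: [-3.132, 0.003, -1.686]
contact_force: [-0.7, -0.5, -0.0]
gripper_width: 0.0302
{'shift': [0.0036, 0.0021, 0.0181], 'rot': [-0.0095, 0.0035, -0.0005]}
```

View pics/w9.png

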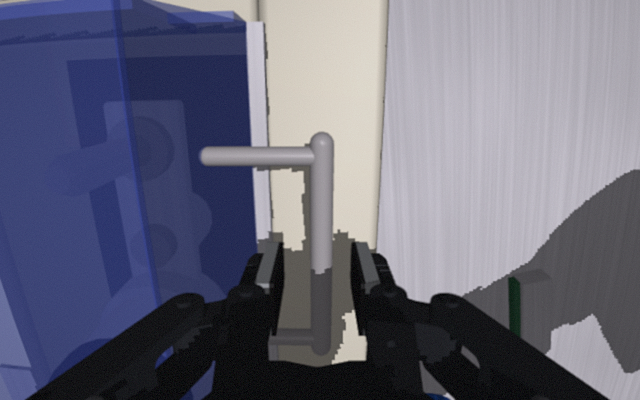

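Handle bar (x≈320) lies centred between the fingers. Go down and close.

```bash
python3 -m inch '[[[0.003,0.002,0.012],[-0.008,0.003,0]],[[0,0,0.008],[0,0,0]],[[0,0,0],[0,0,0]]]'
python3 -m inch '[[[0,0,0],[0,0,0]],[[0,0,0],[0,0,0]],[[0,0,0],[0,0,0]],[[0,0,0],[0,0,0]]]' 0 30
python3 -c "
from h import *
print(goto([.4736,.1209,.147],-1.686))"
```

```text
time_s: 12.73
tool_pos: [0.4777, 0.1228, 0.1504]
orientation: [-3.131, 0.004, -1.685]
contact_force: [-0.3, -0.1, 1.0]
gripper_width: 0.0301
time_s: 13.07
tool_pos: [0.4741, 0.1233, 0.151]
orientation: [-3.138, 0.004, -1.686]
contact_force: [3.6, -0.9, -5.5]
gripper_width: 0.0089
{'shift': [0.0024, 0.0003, 0.004], 'rot': [-0.0035, 0.0044, 0.0]}
```

```bash
python3 -m inch '[[[0,-0.003,-0.012],[0,0,0]],[[0,-0.004,-0.015],[0,0,0]],[[0,0,0],[0,0,0]]]'
python3 -c "
from h import *
print(st())"
```

```text
time_s: 13.32
tool_pos: [0.4805, 0.1226, 0.177]
orientation: [-3.141, 0.004, -1.687]
contact_force: [-2.6, -1.4, 1.5]
gripper_width: 0.0085
{'time_s': 13.3167, 'tool_pos': [0.4805, 0.1226, 0.177], 'orientation': [-3.141, 0.004, -1.6866], 'contact_force': [-2.6083, -1.4206, 1.5233], 'wrist_torque': [-0.3523, 0.8968, -0.0086], 'gripper_width': 0.0085, 'joints': [0.5643, 0.1782, -0.1577, -0.0029, -1.2319, -0.6791]}
```

```bash
python3 -m inch '[[[0,-0.0117,-0.0276],[0,0,0]],[[0,-0.0157,-0.0256],[0,0,0]],[[0,0,0],[0,0,0]]]'
python3 -c "
from h import *
print(st());w=grab('wrist','w10')"
```

```text
time_s: 13.57
tool_pos: [0.5038, 0.1198, 0.2268]
orientation: [3.13, 0.003, -1.686]
contact_force: [0.7, -3.3, -0.7]
gripper_width: 0.0083
{'time_s': 13.5667, 'tool_pos': [0.5038, 0.1198, 0.2268], 'orientation': [3.1304, 0.0033, -1.6863], 'contact_force': [0.6885, -3.2851, -0.7042], 'wrist_torque': [-0.852, -0.7082, 0.0017], 'gripper_width': 0.0083, 'joints': [0.5296, 0.2033, 0.0052, -0.0095, -1.3796, -0.6433]}
```

View pics/w10.png

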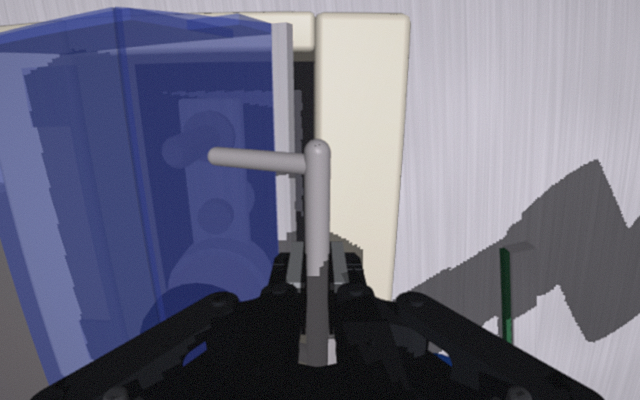

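```bash
python3 -m inch '[[[0,-0.0194,-0.0229],[0,0,0]],[[0,-0.0225,-0.0198],[0,0,0]],[[0,0,0],[0,0,0]]]'
python3 -c "
from h import *
print(st())"
```

```text
time_s: 13.87
tool_pos: [0.5334, 0.1164, 0.2627]
orientation: [3.101, 0.002, -1.684]
contact_force: [7.2, -2.8, -8.0]
gripper_width: 0.0085
{'time_s': 13.8667, 'tool_pos': [0.5334, 0.1164, 0.2627], 'orientation': [3.1013, 0.002, -1.6835], 'contact_force': [7.167, -2.7963, -8.0323], 'wrist_torque': [-1.164, -3.0736, -0.0235], 'gripper_width': 0.0085, 'joints': [0.4853, 0.2687, 0.1864, -0.0244, -1.5207, -0.5964]}
```

```bash
python3 -m inch '[[[0,0,0],[0,0,0]],[[0,0,0],[0.02,0,0]]]' 0.016 30
python3 -c "
from h import *
print(st(),goto([0,0,0],-1.686)['rot'])"
```

```text
time_s: 14.03
tool_pos: [0.5344, 0.1166, 0.2618]
orientation: [3.122, 0.002, -1.684]
contact_force: [-0.1, -0.4, 0.4]
gripper_width: 0.0158
{'time_s': 14.0333, 'tool_pos': [0.5344, 0.1166, 0.2618], 'orientation': [3.122, 0.0024, -1.6845], 'contact_force': [-0.0817, -0.3872, 0.397], 'wrist_torque': [0.0205, -0.0381, 0.019], 'gripper_width': 0.0158, 'joints': [0.4923, 0.2569, 0.1645, -0.0132, -1.4931, -0.6048]} [0.0196, 0.0024, 0.0016]
```

```bash
python3 -m inch '[[[0,0,0.01],[0.02,0,0]],[[0,-0.0225,-0.019],[0,0,0]],[[0,-0.0253,-0.0162],[0,0,0]],[[0,0,0],[0,0,0]]]'
python3 -c "
from h import *
print(st());w=grab('wrist','w11');grab('scene','s11')"
```

```text
time_s: 14.37
tool_pos: [0.5679, 0.107, 0.2724]
orientation: [3.111, -0.014, -1.682]
contact_force: [-0.8, 0.0, -1.0]
gripper_width: 0.0164
{'time_s': 14.3667, 'tool_pos': [0.5679, 0.107, 0.2724], 'orientation': [3.1105, -0.0142, -1.6819], 'contact_force': [-0.7904, 0.0324, -1.0155], 'wrist_torque': [0.0612, -0.0351, 0.0207], 'gripper_width': 0.0164, 'joints': [0.4538, 0.3302, 0.2883, -0.0046, -1.5629, -0.565]}
```

View pics/w11.png

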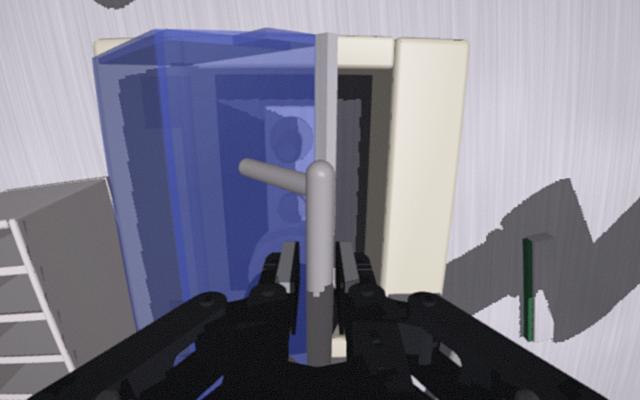

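View pics/s11.png

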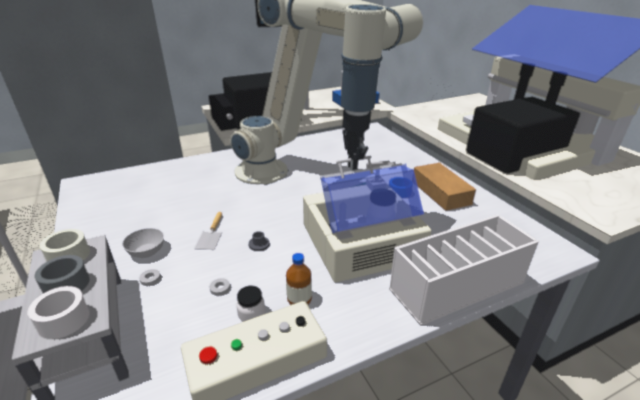

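```bash
python3 -m inch '[[[0,-0.026,-0.022],[0.02,0.01,0]],[[0,-0.028,-0.018],[0.01,0,0]],[[0,-0.02,-0.01],[0,0,0]],[[0,0,0],[0,0,0]]]'
python3 -c "
from h import *
print(st(),goto([0.69,.097,.31],-1.686))"
```

```text
time_s: 14.8
tool_pos: [0.6358, 0.1002, 0.3149]
orientation: [3.126, -0.028, -1.679]
contact_force: [0.2, 0.6, -0.9]
gripper_width: 0.0161
{'time_s': 14.8, 'tool_pos': [0.6358, 0.1002, 0.3149], 'orientation': [3.1257, -0.0283, -1.6789], 'contact_force': [0.1591, 0.5654, -0.857], 'wrist_torque': [0.1321, 0.0383, -0.0391], 'gripper_width': 0.0161, 'joints': [0.408, 0.4701, 0.5973, 0.0169, -1.7258, -0.514]} {'shift': [-0.0028, -0.0543, 0.004], 'rot': [0.0158, -0.0283, 0.0068]}
```

```bash
python3 -m inch '[[[0,-0.022,-0.002],[0.01,-0.015,0]],[[0,-0.022,0],[0.005,-0.01,0]],[[0,-0.012,0],[0,0,0]],[[0,0,0],[0,0,0]]]'
python3 -c "
from h import *
print(st());w=grab('wrist','w12');grab('scene','s12');grab('top','t12')"
```

```text
time_s: 15.13
tool_pos: [0.6897, 0.0951, 0.3154]
orientation: [3.138, -0.003, -1.678]
contact_force: [0.6, 0.1, -1.0]
gripper_width: 0.0162
{'time_s': 15.1333, 'tool_pos': [0.6897, 0.0951, 0.3154], 'orientation': [3.138, -0.0032, -1.6778], 'contact_force': [0.577, 0.0684, -1.0046], 'wrist_torque': [0.0322, -0.0675, 0.0522], 'gripper_width': 0.0162, 'joints': [0.3612, 0.5877, 0.8008, 0.0012, -1.7884, -0.468]}
```

View pics/w12.png

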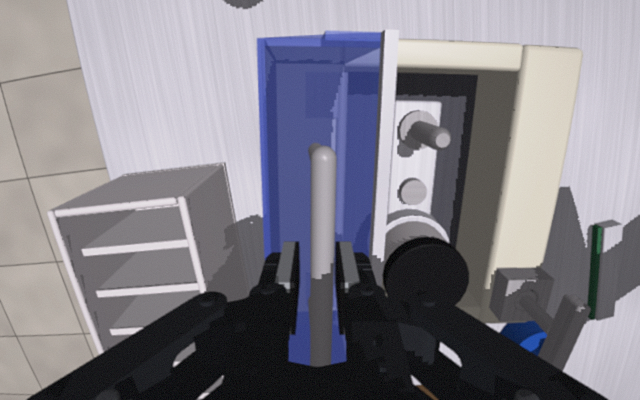

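View pics/s12.png

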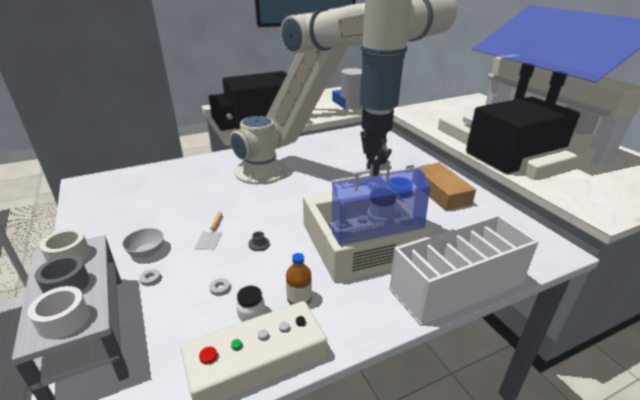

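```bash
python3 -c "
from h import *
w=load('w12');crop(w,380,90,480,220,4.6,'w12p')"
```

```text
(no output)
```

View pics/w12p.png

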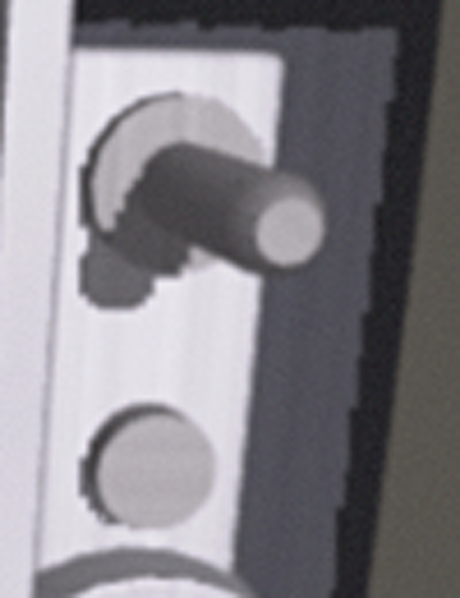

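```bash
python3 -c "
from h import *
w=load('w12');c=lambda a:np.array(a)/4.6+[379.6,89.6]
print('top',on(w,c([(291,231)]),.160),'seat',on(w,c([(178,178)]),.09))
print('jar lid',on(w,[[427,275]],.16))
w=load('s12');print('rings',on(w,[[219.5,285.5],[149,276]],.012))
"
python3 -m inch '[[[0,0,0],[0,0,0]],[[0,0,-0.01],[0,0,0]],[[0,0,-0.02],[0,0,0]],[[0,0,-0.03],[0,0,0]],[[0,0,-0.03],[0,0,0]]]' 0.03
```

```text
top [[0.58176458 0.07185403 0.16      ]] seat [[0.58252156 0.07012872 0.09      ]]
jar lid [[0.59675723 0.19716153 0.16      ]]
rings [[ 0.6082726  -0.31889475  0.012     ]
 [ 0.48535395 -0.48905909  0.012     ]]
time_s: 15.7
tool_pos: [0.6827, 0.0974, 0.4053]
orientation: [3.134, -0.004, -1.673]
contact_force: [2.1, -0.3, 2.8]
gripper_width: 0.03
```

```bash
python3 -m inch '[[[0.03,0.01,0],[0,0,0]],[[0.04,0.01,0],[0,0,0]],[[0.04,0.01,0],[0,0,0]],[[0.04,0.01,0],[0,0,0]],[[0.04,0.01,0],[0,0,0]]]'
python3 -m inch '[[[0.035,0,0.005],[0,0,0.12]],[[0.035,0,0.01],[0,0,0.12]],[[0.035,-0.01,0.01],[0,0,0.12]],[[0.03,-0.01,0.01],[0,0,0.12]],[[0.03,-0.01,0.01],[0,0,0.12]]]' 0.0854
python3 -m inch '[[[0,0,0.01],[0,0,0.12]],[[0,0,0.01],[0,0,0.12]],[[0,0,0.01],[0,0,0.12]],[[0,0,0.01],[0,0,0.12]],[[0,0,0.01],[0,0,0.12]]]' 0.0854
python3 -c "
from h import *
print(goto([0.58,-.32,.28],-3.1),st()['joints'])"
```

```text
time_s: 16.12
tool_pos: [0.6293, -0.0764, 0.4068]
orientation: [-3.119, 0.009, -1.658]
contact_force: [1.1, -0.0, -0.9]
gripper_width: 0.0298
time_s: 16.53
tool_pos: [0.5991, -0.2502, 0.3683]
orientation: [-3.114, 0.03, -2.277]
contact_force: [0.6, 0.3, -0.3]
gripper_width: 0.0852
time_s: 16.95
tool_pos: [0.5952, -0.2562, 0.3201]
orientation: [-3.132, 0.047, -2.902]
contact_force: [-0.2, -0.1, 0.8]
gripper_width: 0.0851
{'shift': [0.0317, -0.058, 0.0392], 'rot': [-0.0052, 0.0479, 0.1973]} [-0.1714, 0.4273, 0.5529, -0.0097, -1.6493, -1.1615]
```

```bash
python3 -m inch '[[[0.02,-0.03,0.02],[0,0.02,0.1]],[[0.01,-0.03,0.02],[0,0.02,0.09]],[[0,0,0],[0,0,0]],[[0,0,0],[0,0,0]]]'
python3 -c "
from h import *
w=grab('wrist','w13');grab('top','t13')"
```

```text
time_s: 17.28
tool_pos: [0.5759, -0.3195, 0.2796]
orientation: [-3.137, 0.011, -3.105]
contact_force: [-0.3, 0.5, 1.2]
gripper_width: 0.0853
```

View pics/w13.png

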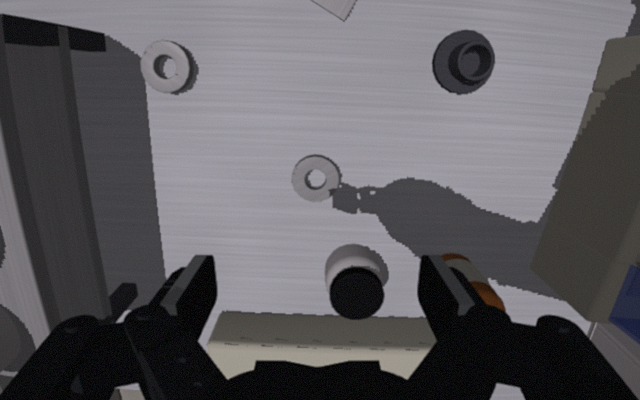

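View pics/t13.png

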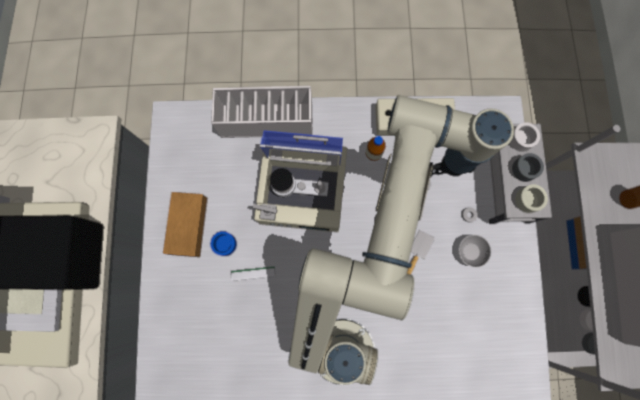

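```bash
python3 -c "
from h import *
w=load('w13');crop(w,285,145,355,215,8,'w13a');crop(w,130,30,210,110,7,'w13b')
t=load('t13');crop(t,250,130,350,230,6,'t13c')"
```

```text
(no output)
```

View pics/w13a.png

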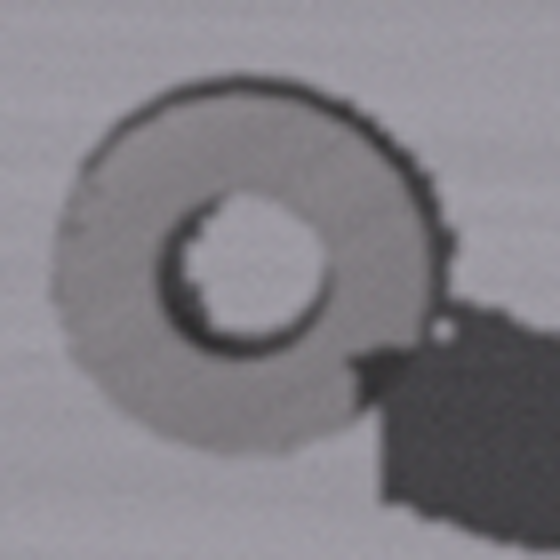

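View pics/w13b.png

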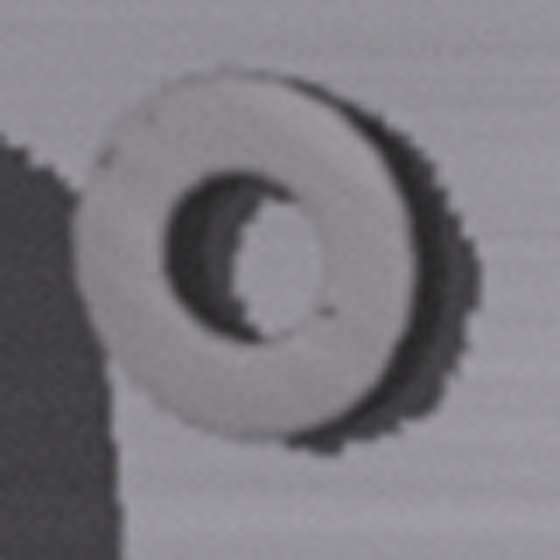

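View pics/t13c.png

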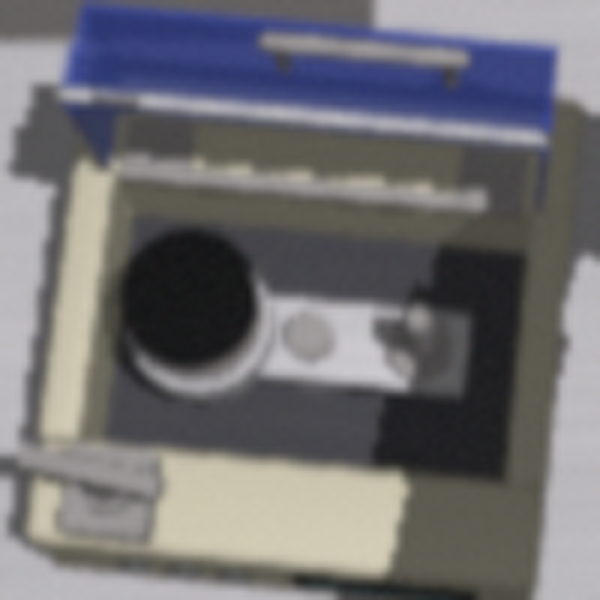

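```bash
python3 -c "
from h import *
w=load('w13')
a=on(w,[[246/8+284.6,272/8+144.6],[246/7+129.6,257/7+29.6]],.016);print(a)
t=load('t13');print('post top',on(t,[[418/6+249.6,293/6+129.6],[422/6+249.6,300/6+129.6]],.16))
print(goto([a[0][0],a[0][1],.1],-3.1))
s=load('s12');print(proj(s,np.array([[a[0][0],a[0][1],.016],[a[1][0],a[1][1],.016],[.582,.071,.16]])))
"
```

```text
[[ 0.60727002 -0.32224051  0.016     ]
 [ 0.48666302 -0.49028388  0.016     ]]
post top [[0.59466272 0.06982014 0.16      ]
 [0.59049628 0.06758383 0.16      ]]
{'shift': [-0.0287, -0.0039, 0.1801], 'rot': [-0.0042, 0.0114, -0.0031]}
[[218.01629469 284.57489294]
 [148.27256929 275.36623083]
 [341.3550053  203.33806077]]
```

```bash
python3 -m inch '[[[-0.01,-0.001,0.04],[-0.004,0.008,0]],[[-0.01,-0.001,0.04],[0,0.003,0]],[[-0.009,-0.001,0.04],[0,0,0]],[[0,0,0.03],[0,0,0]],[[0,0,0],[0,0,0]]]'
python3 -c "
from h import *
print(goto([.6073,-.3222,.012],-3.1))"
```

```text
time_s: 17.8
tool_pos: [0.6128, -0.3181, 0.1366]
orientation: [-3.133, 0.021, -3.095]
contact_force: [-0.5, 0.4, -1.5]
gripper_width: 0.0857
{'shift': [0.0084, -0.0028, 0.1245], 'rot': [-0.0083, 0.0215, 0.0053]}
```

```bash
python3 -m inch '[[[0.004,-0.001,0.035],[-0.004,0.01,0]],[[0.004,-0.001,0.03],[-0.004,0.008,0]],[[0,0,0.025],[0,0,0]],[[0,0,0],[0,0,0]]]'
python3 -c "
from h import *
print(goto([.6073,-.3222,.012],-3.1))"
```

```text
time_s: 18.13
tool_pos: [0.6115, -0.3196, 0.0545]
orientation: [-3.134, 0.015, -3.087]
contact_force: [-1.2, 0.7, -1.9]
gripper_width: 0.0852
{'shift': [0.005, -0.0021, 0.0424], 'rot': [-0.0071, 0.0153, 0.0133]}
```

```bash
python3 -m inch '[[[0.004,-0.002,0.02],[-0.005,0.01,0.01]],[[0.001,0,0.013],[-0.002,0.005,0]],[[0,0,0.006],[0,0,0]],[[0,0,0],[0,0,0]]]'
python3 -c "
from h import *
print(goto([.6073,-.3222,.012],-3.1));grab('wrist','w14')"
```

```text
time_s: 18.47
tool_pos: [0.6137, -0.3229, 0.0268]
orientation: [-3.133, 0.014, -3.091]
contact_force: [0.3, 0.1, -0.2]
gripper_width: 0.0854
{'shift': [0.0065, 0.0012, 0.0148], 'rot': [-0.0084, 0.0137, 0.0092]}
```

View pics/w14.png

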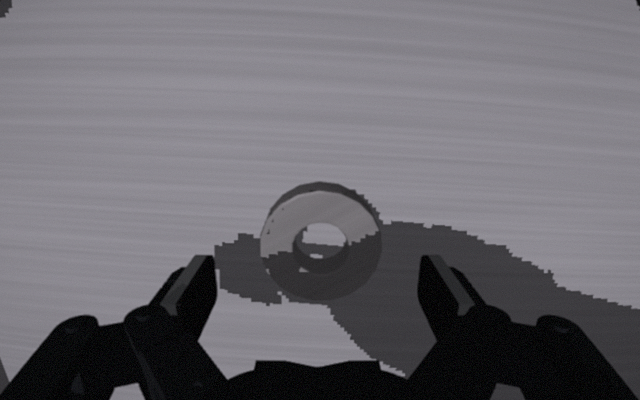

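```bash
python3 -c "
from h import *
w=load('w14');print(on(w,[[321,246]],.016))"
python3 -m inch '[[[0.006,0.001,0.01],[-0.006,0.01,0.01]],[[0.001,0,0.006],[-0.002,0.004,0]],[[0,0,0],[0,0,0]]]'
python3 -c "
from h import *
print(goto([.6073,-.3222,.012],-3.1))"
```

```text
[[ 0.60665204 -0.32219102  0.016     ]]
time_s: 18.77
tool_pos: [0.6098, -0.3233, 0.0159]
orientation: [-3.137, 0.008, -3.1]
contact_force: [0.3, -0.1, -0.3]
gripper_width: 0.0857
{'shift': [0.0025, 0.0012, 0.0039], 'rot': [-0.0042, 0.0076, 0.0]}
```

```bash
python3 -m inch '[[[0.003,0.001,0.005],[-0.004,0.008,0]],[[0.0005,0,0.0015],[0,0,0]],[[0,0,0],[0,0,0]]]'
python3 -m inch '[[[0,0,0],[0,0,0]],[[0,0,0],[0,0,0]],[[0,0,0],[0,0,0]],[[0,0,0],[0,0,0]]]' 0.04 70
python3 -c "
from h import *
print(goto([.6067,-.3222,.012],-3.1),st()['contact_force'])"
```

```text
time_s: 19.02
tool_pos: [0.6062, -0.3227, 0.0095]
orientation: [-3.141, -0.001, -3.1]
contact_force: [0.6, 0.3, 0.8]
gripper_width: 0.0854
time_s: 19.35
tool_pos: [0.6063, -0.3226, 0.0104]
orientation: [-3.141, -0.0, -3.1]
contact_force: [-0.2, 0.8, -3.0]
gripper_width: 0.0545
{'shift': [-0.0004, 0.0003, -0.0016], 'rot': [-0.0004, -0.0003, 0.0002]} [-0.2216, 0.8117, -3.0278]
```

```bash
python3 -m inch '[[[0,0,-0.02],[0,0,0]],[[0,0,-0.04],[0,0,0]],[[0,0,-0.04],[0,0,0]],[[0.005,0.01,-0.04],[0,0,0]],[[0.005,0.02,-0.04],[0,0,0]]]'
python3 -m inch '[[[0.005,0.04,-0.03],[0,0,0]],[[0.005,0.04,-0.02],[0,0,0]],[[0,0.04,-0.01],[0,0,0]],[[0,0.04,0],[0,0,0]],[[0,0.04,0],[0,0,0]]]'
python3 -c "
from h import *
print(goto([.582,.071,.28],-3.1),st())"
```

```text
time_s: 19.77
tool_pos: [0.5883, -0.2926, 0.1769]
orientation: [3.127, -0.03, -3.105]
contact_force: [1.0, 0.1, -3.7]
gripper_width: 0.0547
time_s: 20.18
tool_pos: [0.5747, -0.102, 0.2434]
orientation: [3.13, -0.018, -3.115]
contact_force: [2.3, 0.8, -2.7]
gripper_width: 0.0549
{'shift': [-0.0113, 0.1731, -0.0349], 'rot': [0.0112, -0.0178, -0.0149]} {'time_s': 20.1833, 'tool_pos': [0.5747, -0.102, 0.2434], 'orientation': [3.1305, -0.0179, -3.1148], 'contact_force': [2.3422, 0.7769, -2.7096], 'wrist_torque': [0.0254, -0.2289, -0.037], 'gripper_width': 0.0549, 'joints': [0.0845, 0.3363, 0.2278, -0.0122, -1.4795, -1.6274]}
```

```bash
python3 -m inch '[[[-0.003,0.03,-0.012],[0.004,-0.006,-0.005]],[[-0.003,0.03,-0.012],[0.004,-0.006,-0.005]],[[0,0.02,-0.01],[0.003,-0.006,-0.005]],[[0,0,0],[0,0,0]],[[0,0,0],[0,0,0]]]'
python3 -c "
from h import *
w=grab('wrist','w15');print(goto([.582,.071,.25],-3.1))"
```

```text
time_s: 20.6
tool_pos: [0.5754, -0.0087, 0.2768]
orientation: [3.136, -0.004, -3.09]
contact_force: [-0.7, -0.8, -3.2]
gripper_width: 0.0545
{'shift': [-0.0107, 0.0795, 0.0273], 'rot': [0.0054, -0.004, 0.0093]}
```

View pics/w15.png

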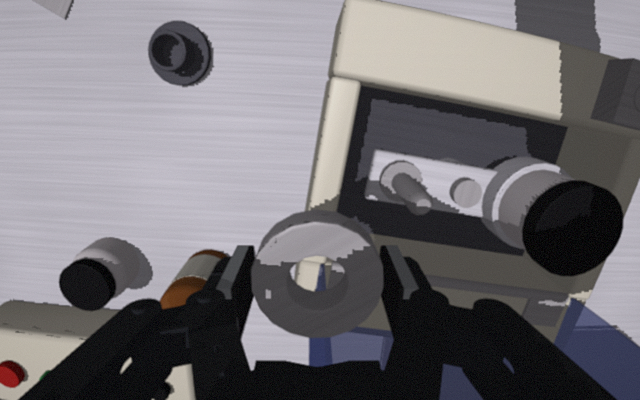

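```bash
python3 -c "
from h import *
w=load('w15');crop(w,370,150,450,225,8,'w15p')
f=dict(w);T=np.array(r.grab_frame('wrist')['tool_from_camera']);f['C']=T
print('ring hole in tool',on(f,[[318,282],[318,272]],-.0056))"
```

```text
ring hole in tool [[-0.00130109 -0.00018279 -0.0056    ]
 [ 0.00334716 -0.00018474 -0.0056    ]]
```

View pics/w15p.png

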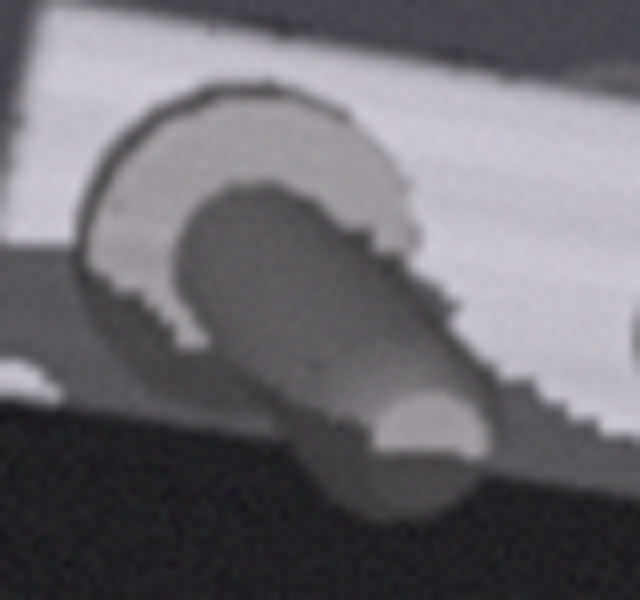

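```bash
python3 -c "
from h import *
w=load('w15')
a=on(w,[[431/8+369.6,448/8+149.6]],.16);b=on(w,[[248/8+369.6,250/8+149.6]],.09);print(a,b)
print(np.linalg.norm(on(w,[[(371)/8+369.6,448/8+149.6]],.16)-on(w,[[491/8+369.6,448/8+149.6]],.16)))
w2=load('w12');p2=[291/4.6+379.6,231/4.6+89.6]
print(tri([w,w2],[[431/8+369.6,448/8+149.6],p2]))
p=on(load('t13'),[[418/6+249.6,293/6+129.6]],.16)
w=load('w15');print(crop(load('w15'),240,200,400,350,4.5,'w15r'))
"
```

```text
[[0.58148798 0.07219276 0.16      ]] [[0.58071032 0.07103073 0.09      ]]
0.011535923712502746
[0.5816067  0.07209247 0.15972267]
None
```

View pics/w15r.png

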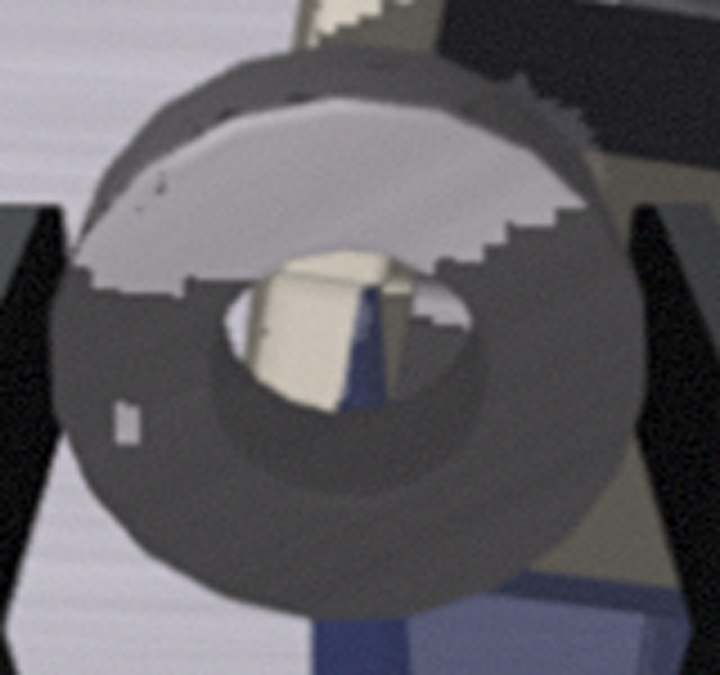

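```bash
python3 -c "
from h import *
f=load('w15');f['C']=np.array(r.grab_frame('wrist')['tool_from_camera'])
for z in(-.0056,-.004):
  P=on(f,[[317,98/4.5+199.6],[317,618/4.5+199.6],[317,250/4.5+199.6],[317,495/4.5+199.6]],z)[:,0];print(P,P[:2].mean(),P[2:].mean(),P[0]-P[1],P[2]-P[3])"
```

```text
[ 0.02540774 -0.02892766  0.0109475  -0.01470869] -0.0017599584613439412 -0.0018805961525982448 0.05433539995115119 0.025656188430697544
[ 0.02477164 -0.0302555   0.0101273  -0.01585551] -0.0027419293635768394 -0.0028641028848750347 0.0550271401429929 0.025982815578430588
```

```bash
python3 -m inch '[[[-0.003,0.028,0],[0.002,-0.002,0.003]],[[-0.003,0.028,0],[0.002,-0.002,0.003]],[[-0.003,0.022,0.02],[0,0,0]],[[0,0,0.02],[0,0,0]],[[0,0,0],[0,0,0]]]'
python3 -c "
from h import *
print(goto([.5802,.0717,.195],-3.1))"
```

```text
time_s: 21.17
tool_pos: [0.5813, 0.0637, 0.233]
orientation: [-3.141, -0.004, -3.111]
contact_force: [-0.0, -0.1, -4.2]
gripper_width: 0.0549
{'shift': [0.0007, 0.008, 0.0379], 'rot': [-0.0009, -0.0042, -0.0109]}
```

```bash
python3 -m inch '[[[0,0.009,0.015],[0,-0.004,-0.01]],[[0,0.001,0.015],[0,0,0]],[[0,0,0.005],[0,0,0]],[[0,0,0],[0,0,0]]]'
python3 -c "
from h import *
print(goto([.5802,.0717,.175],-3.1));grab('wrist','w16')"
```

```text
time_s: 21.5
tool_pos: [0.5814, 0.0689, 0.1972]
orientation: [-3.138, -0.002, -3.106]
contact_force: [-0.3, 0.8, -2.6]
gripper_width: 0.0547
{'shift': [0.001, 0.0029, 0.0222], 'rot': [-0.0038, -0.0024, -0.0061]}
```

View pics/w16.png

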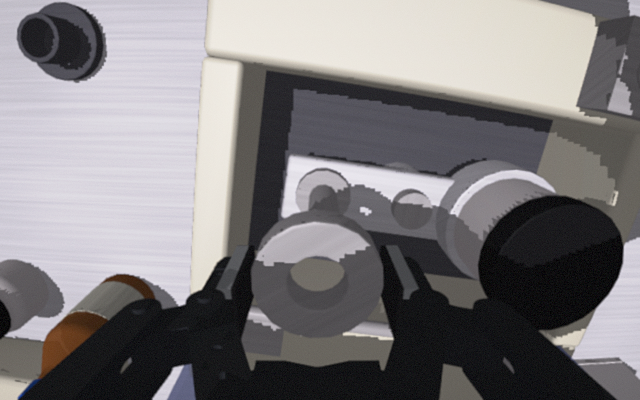

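```bash
python3 -m inch '[[[0.001,0.003,0.01],[-0.003,-0.002,-0.006]],[[0,0.0005,0.01],[0,0,0]],[[0,0,0],[0,0,0]]]'
python3 -c "
from h import *
print(goto([.5802,.0717,.165],-3.1))"
python3 -m inch '[[[0,0,0.006],[0,0,0]],[[0,0,0.006],[0,0,0]],[[0,0,0],[0,0,0]]]'
python3 -c "
from h import *
print(goto([.5802,.0717,.155],-3.1))"
```

```text
time_s: 21.8
tool_pos: [0.5825, 0.0701, 0.1808]
orientation: [-3.141, 0.006, -3.103]
contact_force: [-0.2, -0.1, -3.6]
gripper_width: 0.0547
{'shift': [0.0024, 0.0017, 0.0158], 'rot': [-0.0008, 0.0056, -0.003]}
time_s: 22.05
tool_pos: [0.5837, 0.0692, 0.1698]
orientation: [-3.141, 0.008, -3.104]
contact_force: [-0.3, 0.2, -4.0]
gripper_width: 0.0549
{'shift': [0.0035, 0.0026, 0.0148], 'rot': [-0.001, 0.0084, -0.0041]}
```

```bash
python3 -m inch '[[[0.0035,0.0026,0],[0,0.008,-0.004]],[[0.001,0.0005,0],[0,0,0]],[[0,0,0],[0,0,0]]]'
python3 -m inch '[[[0.001,0.0005,0.008],[0,0.003,0]],[[0.001,0.0005,0.008],[0,0.002,0]],[[0,0,0],[0,0,0]]]'
python3 -c "
from h import *
print(goto([.5802,.0717,.14],-3.1))"
```

```text
time_s: 22.3
tool_pos: [0.5789, 0.0722, 0.1702]
orientation: [-3.14, -0.0, -3.1]
contact_force: [0.2, 0.1, -3.0]
gripper_width: 0.0549
time_s: 22.55
tool_pos: [0.5771, 0.0737, 0.1536]
orientation: [-3.141, -0.004, -3.099]
contact_force: [-0.2, -1.2, -3.6]
gripper_width: 0.0548
{'shift': [-0.0031, -0.0021, 0.0136], 'rot': [-0.0006, -0.0035, 0.0006]}
```

```bash
python3 -m inch '[[[-0.003,-0.002,0.004],[0,-0.003,0]],[[0,0,0],[0,0,0]]]'
python3 -m inch '[[[0,0,0.01],[0,0,0]],[[0,0,0.01],[0,0,0]],[[0,0,0.007],[0,0,0]],[[0,0,0],[0,0,0]]]'
python3 -c "
from h import *
print(goto([.5802,.0717,.11],-3.1),st()['contact_force'])"
```

```text
time_s: 22.72
tool_pos: [0.58, 0.0717, 0.1484]
orientation: [-3.141, -0.002, -3.099]
contact_force: [-1.2, 0.1, -3.2]
gripper_width: 0.0548
time_s: 23.05
tool_pos: [0.58, 0.0713, 0.1183]
orientation: [-3.141, -0.002, -3.1]
contact_force: [-0.2, 0.0, -4.2]
gripper_width: 0.0548
{'shift': [-0.0002, 0.0004, 0.0083], 'rot': [-0.001, -0.0018, 0.0004]} [-0.2204, 0.0248, -4.1682]
```

Down to 6 mm above the seat, then release a little and rise.

```bash
python3 -m inch '[[[0,0,0.007],[0,0,0]],[[0,0,0.005],[0,0,0]],[[0,0,0],[0,0,0]]]'
python3 -m inch '[[[0,0,0],[0,0,0]],[[0,0,0],[0,0,0]],[[0,0,0],[0,0,0]]]' 0.07
python3 -m inch '[[[0,0,-0.02],[0,0,0]],[[0,0,-0.04],[0,0,0]],[[0,0,-0.04],[0,0,0]],[[0,0,-0.04],[0,0,0]],[[0,0,-0.03],[0,0,0]]]'
python3 -c "
from h import *
w=grab('wrist','w17')"
```

```text
time_s: 23.3
tool_pos: [0.5797, 0.0712, 0.1043]
orientation: [-3.14, -0.003, -3.1]
contact_force: [0.2, -0.2, -3.1]
gripper_width: 0.0553
time_s: 23.55
tool_pos: [0.5811, 0.0712, 0.1059]
orientation: [-3.14, 0.001, -3.099]
contact_force: [-0.7, -0.6, 0.1]
gripper_width: 0.0702
time_s: 23.97
tool_pos: [0.5783, 0.0703, 0.2782]
orientation: [-3.137, -0.009, -3.099]
contact_force: [1.2, 0.6, 0.4]
gripper_width: 0.07
```

View pics/w17.png

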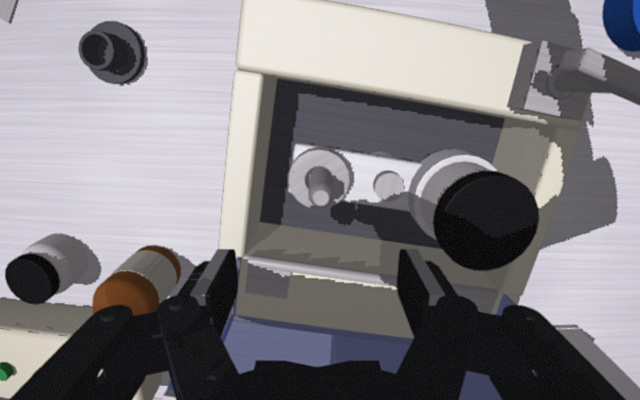

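```bash
python3 -c "
from h import *
t=grab('top','t18');crop(t,430,110,570,280,4,'t18c')
s=grab('scene','s18');crop(s,0,200,260,360,3,'s18c')"
```

```text
(no output)
```

View pics/t18c.png

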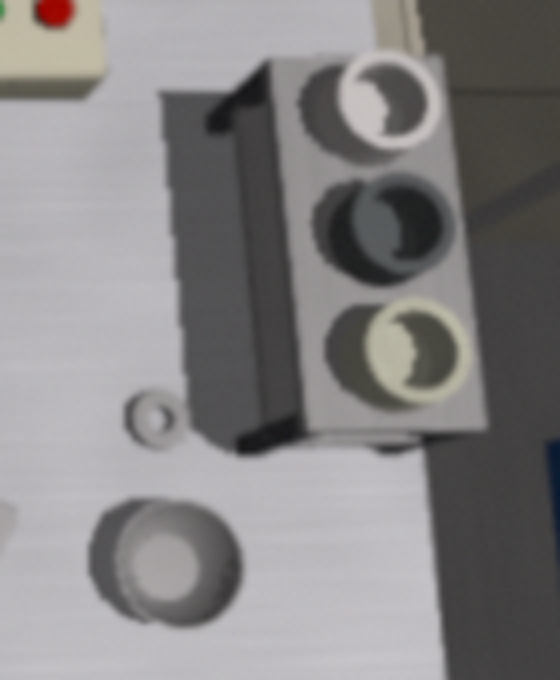

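View pics/s18c.png

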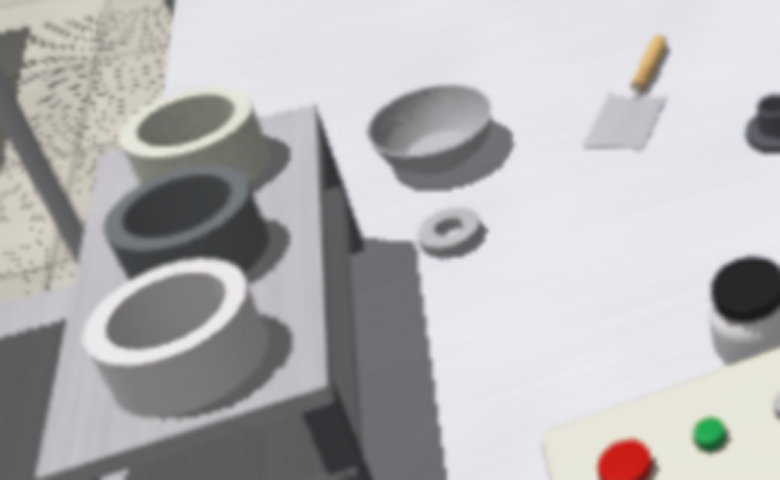

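```bash
python3 -c "
from h import *
t=load('t18');c=lambda a:np.array(a)/4+[429.6,109.6]
print('ring2',on(t,c([(157,418)]),.012),'leg',on(t,c([(245,445),(240,90+35)]),0.0))
s=load('s18');print('scene ring',on(s,np.array([(450,229)])/3+[-.4,199.6],.016))
# rack top corner: top px (302,432) scene px (316,107)
print('racktop',tri([t,s],[c([(302,432)])[0],np.array((316,107))/3+[-.4,199.6]]),'near',tri([t,s],[c([(270,60)])[0],np.array((330,388))/3+[-.4,199.6]]))
b=on(t,c([(165,500),(165,625),(240,565)]),.045);print('bowl',b)
print(goto([.5,-.44,.32],-1.75),st()['joints'])
"
```

```text
ring2 [[ 0.48525815 -0.4896825   0.012     ]] leg [[ 0.45974305 -0.57680163  0.        ]
 [ 0.77791503 -0.60189885  0.        ]]
scene ring [[ 0.49069372 -0.487186    0.016     ]]
racktop [ 0.44843452 -0.56412819  0.15548077] near [ 0.78542323 -0.56636052  0.1547778 ]
bowl [[ 0.40419643 -0.47945509  0.045     ]
 [ 0.29112091 -0.47087842  0.045     ]
 [ 0.34354184 -0.54425881  0.045     ]]
{'shift': [0.101, -0.5072, -0.0398], 'rot': [0.001, -0.007, -1.3494]} [0.3902, 0.3212, 0.2877, 0.0012, -1.5438, -1.9189]
```

```bash
python3 -m inch '[[[0.005,-0.04,-0.01],[0,0,0]],[[0.005,-0.04,-0.01],[0,0,0]],[[0.005,-0.04,-0.01],[0,0,0]],[[0.005,-0.04,0],[0,0,0]],[[0.005,-0.04,0],[0,0,-0.1]]]' 0.0854
python3 -m inch '[[[0.005,-0.04,0],[0,0,-0.12]],[[0.006,-0.04,0],[0,0,-0.12]],[[0.01,-0.038,0],[0,0,-0.12]],[[0.015,-0.034,0],[0,0,-0.12]],[[0.015,-0.03,0],[0,0,-0.12]]]'
python3 -m inch '[[[0.02,-0.03,0],[0,0,-0.12]],[[0.02,-0.02,0],[0,0,-0.12]],[[0.01,-0.01,0],[0,0,-0.12]],[[0,0,0],[0,0,-0.12]],[[0,0,0],[0,0,-0.1]]]'
python3 -c "
from h import *
print(goto([.487,-.49,.32],-1.75),st()['joints'])"
```

```text
time_s: 24.53
tool_pos: [0.5629, -0.1278, 0.3066]
orientation: [-3.141, -0.008, -2.986]
contact_force: [1.3, 0.7, -0.4]
gripper_width: 0.0855
time_s: 24.95
tool_pos: [0.5799, -0.3186, 0.3064]
orientation: [3.137, -0.007, -2.384]
contact_force: [0.8, -0.3, 0.2]
gripper_width: 0.0853
time_s: 25.37
tool_pos: [0.5894, -0.4084, 0.2976]
orientation: [3.123, -0.002, -1.784]
contact_force: [-0.1, 0.4, 1.2]
gripper_width: 0.0855
{'shift': [0.1015, 0.0832, -0.0207], 'rot': [0.0189, -0.0014, -0.0342]} [-0.3865, 0.649, 0.8622, 0.0051, -1.8023, 0.1742]
```

```bash
python3 -m inch '[[[0.025,0.03,0.01],[0.01,0,-0.02]],[[0.025,0.03,0.01],[0.01,0,-0.014]],[[0.02,0.025,0.02],[0,0,0]],[[0,0,0],[0,0,0]],[[0,0,0],[0,0,0]]]'
python3 -c "
from h import *
w=grab('wrist','w19');print(goto([.487,-.49,.05],-1.75))"
```

```text
time_s: 25.78
tool_pos: [0.4877, -0.4617, 0.2456]
orientation: [3.13, 0.005, -1.741]
contact_force: [-0.5, 0.4, 0.9]
gripper_width: 0.0853
{'shift': [0.0294, -0.0067, 0.1946], 'rot': [0.0133, 0.0059, 0.0093]}
```

View pics/w19.png

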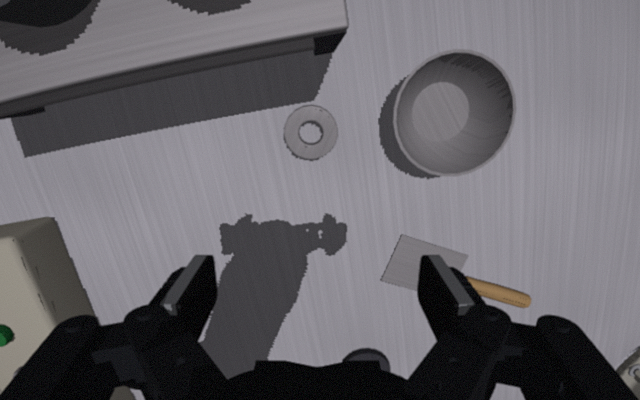

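```bash
python3 -c "
from h import *
w=load('w19');crop(w,270,90,350,170,7,'w19r');print(on(w,[[311,132]],.016))"
python3 -m inch '[[[0,0,0],[0.01,0,0.12]],[[0,0,0],[0,0,0.12]],[[0,0,0],[0,0,0.12]],[[0,0,0],[0,0,0.12]],[[0,0,0],[0,0,0.12]]]' 
python3 -m inch '[[[0,0,0.02],[0,0,0.12]],[[0,0,0.02],[0,0,0.05]],[[0,0,0],[0,0,0]],[[0,0,0],[0,0,0]]]' 
python3 -c "
from h import *
print(goto([.487,-.49,.1],-2.5))"
```

```text
[[ 0.48611252 -0.49170868  0.016     ]]
time_s: 26.25
tool_pos: [0.4926, -0.4601, 0.2453]
orientation: [3.139, 0.004, -2.36]
contact_force: [-0.6, -1.1, -0.1]
gripper_width: 0.0852
time_s: 26.58
tool_pos: [0.4986, -0.459, 0.207]
orientation: [-3.139, 0.006, -2.539]
contact_force: [-0.1, 0.3, 1.0]
gripper_width: 0.0853
{'shift': [0.0278, -0.0186, 0.1069], 'rot': [-0.0031, 0.0057, -0.0387]}
```

View pics/w19r.png

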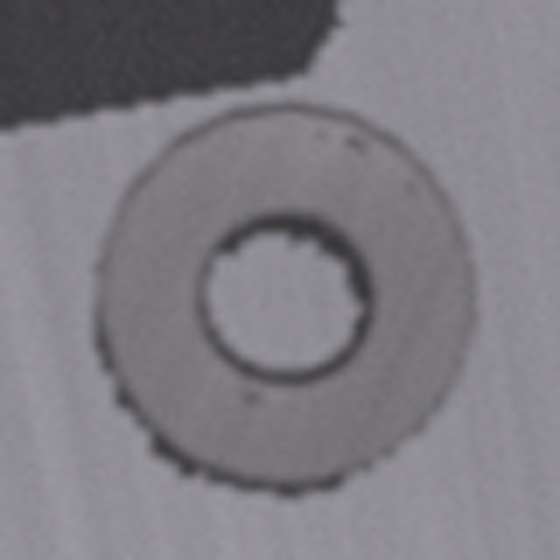

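```bash
python3 -m inch '[[[0.014,-0.01,0.035],[0,0.003,-0.03]],[[0.014,-0.009,0.035],[0,0.003,0]],[[0,0,0.03],[0,0,0]],[[0,0,0],[0,0,0]]]' 0.078
python3 -c "
from h import *
print(goto([.4863,-.491,.01],-2.5))"
```

```text
time_s: 26.92
tool_pos: [0.4935, -0.4935, 0.1119]
orientation: [-3.125, 0.003, -2.494]
contact_force: [-1.0, 1.4, -1.6]
gripper_width: 0.0784
{'shift': [0.0045, 0.008, 0.1018], 'rot': [-0.0167, 0.0029, 0.0056]}
```

```bash
python3 -m inch '[[[0.003,0.005,0.03],[-0.01,0.002,0.005]],[[0.001,0.003,0.025],[-0.005,0,0]],[[0,0,0.02],[0,0,0]],[[0,0,0],[0,0,0]]]'
python3 -c "
from h import *
print(goto([.4863,-.491,.01],-2.5));grab('wrist','w20')"
```

```text
time_s: 27.25
tool_pos: [0.4914, -0.4934, 0.0443]
orientation: [-3.129, 0.001, -2.491]
contact_force: [-2.5, 1.1, -0.5]
gripper_width: 0.0778
{'shift': [0.0026, 0.0054, 0.0343], 'rot': [-0.013, 0.0011, 0.0092]}
```

View pics/w20.png

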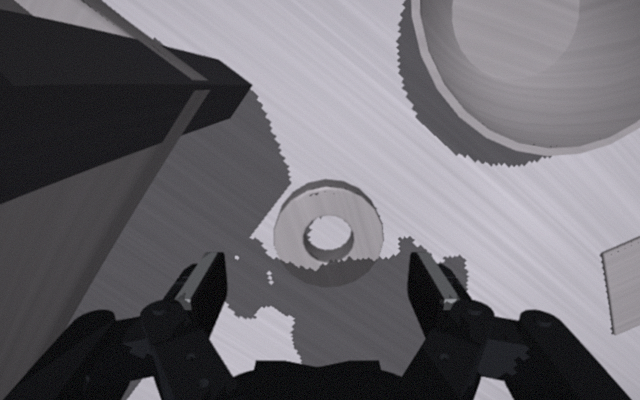

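```bash
python3 -m inch '[[[0.002,0.005,0.015],[-0.01,0,0.008]],[[0.001,0.001,0.012],[-0.003,0,0]],[[0,0,0],[0,0,0]]]'
python3 -c "
from h import *
w=load('w20');print(on(w,[[328.5,234.5]],.016))
print(goto([.4863,-.491,.01],-2.5))"
```

```text
time_s: 27.55
tool_pos: [0.4917, -0.4951, 0.0284]
orientation: [-3.124, 0.003, -2.494]
contact_force: [-0.1, 0.3, -0.9]
gripper_width: 0.078
[[ 0.48423392 -0.49273059  0.016     ]]
{'shift': [0.0019, 0.0068, 0.0183], 'rot': [-0.0173, 0.0033, 0.0058]}
```

```bash
python3 -m inch '[[[0.003,0.007,0.010],[-0.015,0.003,0.005]],[[0.001,0.002,0.008],[-0.003,0,0]],[[0,0,0],[0,0,0]]]'
python3 -c "
from h import *
print(goto([.485,-.492,.01],-2.5))"
```

```text
time_s: 27.8
tool_pos: [0.4846, -0.4915, 0.0128]
orientation: [-3.138, 0.001, -2.498]
contact_force: [-0.7, -0.0, 0.2]
gripper_width: 0.078
{'shift': [-0.0001, -0.0006, 0.0028], 'rot': [-0.0036, 0.0011, 0.0018]}
```

```bash
python3 -m inch '[[[0,-0.0005,0.003],[-0.003,0,0]],[[0,0,0],[0,0,0]],[[0,0,0],[0,0,0]],[[0,0,0],[0,0,0]],[[0,0,0],[0,0,0]]]' 0.04 70
python3 -c "
from h import *
print(goto([.485,-.492,.01],-2.5));grab('wrist','w21')"
```

```text
time_s: 28.22
tool_pos: [0.485, -0.4923, 0.0107]
orientation: [-3.141, 0.001, -2.498]
contact_force: [-0.0, 1.1, -0.7]
gripper_width: 0.055
{'shift': [-0.0002, 0.0003, 0.0007], 'rot': [-0.0011, 0.0008, 0.0023]}
```

View pics/w21.png

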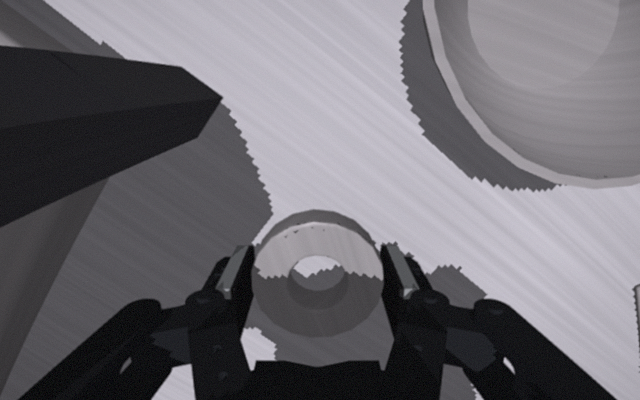

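```bash
python3 -m inch '[[[0,0,-0.03],[0,0,0]],[[0,0,-0.04],[0,0,0]],[[0,0,-0.04],[0,0,0]],[[0,0,-0.04],[0,0,0]],[[0,0,-0.04],[0,0,0]]]'
python3 -m inch '[[[-0.02,0.02,-0.04],[0,0,0]],[[-0.028,0.028,-0.02],[0,0,0.05]],[[-0.028,0.028,0],[0,0,0.1]],[[-0.028,0.028,0],[0,0,0.1]],[[-0.02,0.034,0],[0,0,0.1]]]'
python3 -m inch '[[[-0.01,0.038,0],[0,0,0.1]],[[-0.01,0.038,0],[0,0,0.1]],[[0,0.04,0],[0,0,0.05]],[[0,0.04,0],[0,0,0]],[[0,0.04,0],[0,0,0]]]'
python3 -c "
from h import *
print(goto([.58,.0,.26],-3.1))"
```

```text
time_s: 28.68
tool_pos: [0.4791, -0.4866, 0.1895]
orientation: [3.109, -0.004, -2.5]
contact_force: [2.1, 0.2, -2.5]
gripper_width: 0.0553
time_s: 29.1
tool_pos: [0.5151, -0.3141, 0.2551]
orientation: [3.124, -0.008, -2.874]
contact_force: [1.2, 0.9, -3.3]
gripper_width: 0.0549
time_s: 29.52
tool_pos: [0.5143, -0.1067, 0.255]
orientation: [3.123, -0.016, 3.139]
contact_force: [1.4, 0.6, -3.2]
gripper_width: 0.0553
{'shift': [-0.0652, 0.107, -0.004], 'rot': [0.0191, -0.016, -0.0448]}
```

```bash
python3 -m inch '[[[-0.02,0.036,0],[0.008,-0.006,-0.02]],[[-0.022,0.036,0],[0.006,-0.005,-0.02]],[[-0.022,0.036,0],[0.004,-0.004,0]],[[0,0.036,0],[0,0,0]],[[0,0.02,0],[0,0,0]]]'
python3 -c "
from h import *
print(goto([.5802,.0717,.195],-3.1))"
```

```text
time_s: 29.93
tool_pos: [0.5703, 0.0671, 0.2539]
orientation: [3.138, -0.004, -3.101]
contact_force: [0.5, -0.5, -3.6]
gripper_width: 0.055
{'shift': [-0.0103, 0.004, 0.0589], 'rot': [0.0035, -0.004, -0.0006]}
```

```bash
python3 -m inch '[[[-0.01,0.004,0.02],[0.003,-0.004,0]],[[0,0,0.02],[0,0,0]],[[0,0,0.015],[0,0,0]],[[0,0,0],[0,0,0]]]'
python3 -c "
from h import *
print(goto([.5802,.0717,.175],-3.1))"
```

```text
time_s: 30.27
tool_pos: [0.5791, 0.08, 0.1943]
orientation: [3.138, -0.003, -3.092]
contact_force: [-0.8, -0.5, -3.8]
gripper_width: 0.0549
{'shift': [-0.0008, -0.0084, 0.0193], 'rot': [0.0033, -0.0031, 0.0079]}
```

```bash
python3 -m inch '[[[-0.001,-0.008,0.008],[0.003,-0.003,0.008]],[[0,-0.001,0.008],[0,0,0]],[[0,0,0],[0,0,0]]]'
python3 -c "
from h import *
print(goto([.5802,.0717,.17],-3.1))"
```

```text
time_s: 30.52
tool_pos: [0.5801, 0.0701, 0.177]
orientation: [-3.141, -0.002, -3.101]
contact_force: [-0.7, 0.2, -2.2]
gripper_width: 0.0553
{'shift': [-0.0002, 0.0016, 0.007], 'rot': [-0.0005, -0.0015, -0.0009]}
```

```bash
python3 -m inch '[[[0,0.0016,0.007],[0,-0.001,0]],[[0,0,0.005],[0,0,0]],[[0,0,0],[0,0,0]]]'
python3 -m inch '[[[0,0,0.007],[0,0,0]],[[0,0,0.007],[0,0,0]],[[0,0,0],[0,0,0]]]'
python3 -c "
from h import *
print(goto([.5802,.0717,.125],-3.1))"
```

```text
time_s: 30.77
tool_pos: [0.5807, 0.0708, 0.1654]
orientation: [-3.142, 0.002, -3.103]
contact_force: [0.6, -0.1, -2.8]
gripper_width: 0.0549
time_s: 31.02
tool_pos: [0.5809, 0.071, 0.151]
orientation: [3.141, 0.003, -3.103]
contact_force: [-0.8, 0.0, -3.1]
gripper_width: 0.055
{'shift': [0.0007, 0.0007, 0.026], 'rot': [0.0009, 0.0032, -0.0029]}
```

```bash
python3 -m inch '[[[0.0007,0.0007,0.01],[0,0.003,0]],[[0,0,0.01],[0,0,0]],[[0,0,0.008],[0,0,0]],[[0,0,0],[0,0,0]]]'
python3 -m inch '[[[0,0,0],[0,0,0]],[[0,0,0],[0,0,0]],[[0,0,0],[0,0,0]]]' 0.07
python3 -m inch '[[[0,0,-0.02],[0,0,0]],[[0,0,-0.04],[0,0,0]],[[0,0,-0.04],[0,0,0]],[[0,0,-0.04],[0,0,0]],[[0,0,-0.02],[0,0,0]]]'
python3 -c "
from h import *
w=grab('wrist','w22');grab('top','t22');grab('scene','s22')"
```

```text
time_s: 31.35
tool_pos: [0.5802, 0.0719, 0.12]
orientation: [3.141, 0.0, -3.103]
contact_force: [-0.5, -1.5, -3.5]
gripper_width: 0.055
time_s: 31.6
tool_pos: [0.5814, 0.0716, 0.1206]
orientation: [-3.141, 0.002, -3.102]
contact_force: [0.8, -0.5, 0.1]
gripper_width: 0.0699
time_s: 32.02
tool_pos: [0.5794, 0.0703, 0.2851]
orientation: [-3.138, -0.003, -3.103]
contact_force: [0.4, 1.0, 0.5]
gripper_width: 0.0698
```

View pics/w22.png

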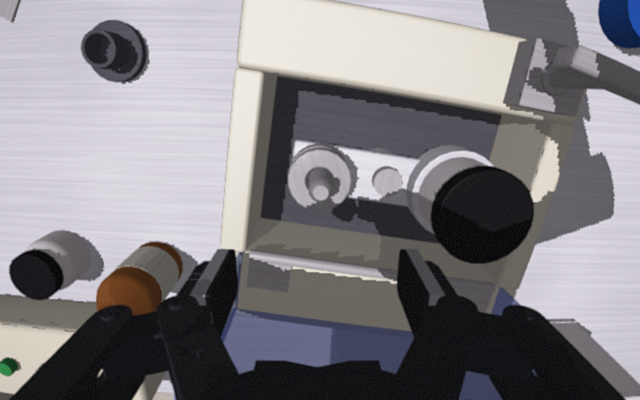

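View pics/t22.png

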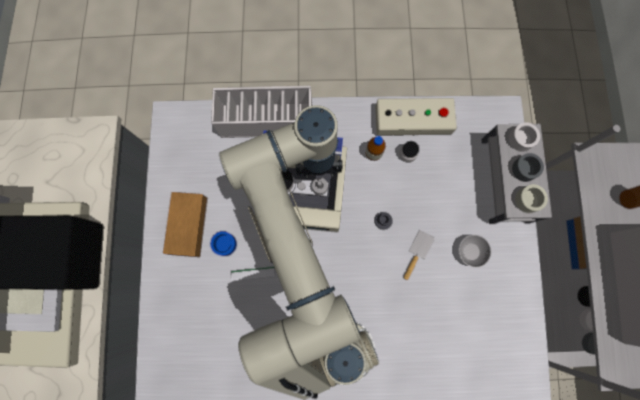

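View pics/s22.png

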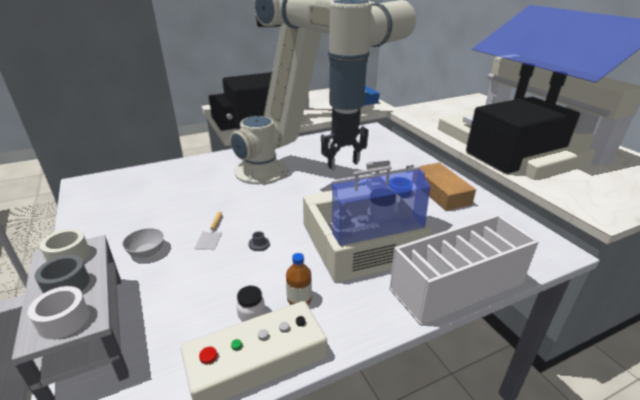

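```bash
python3 -m inch '[[[0,0,-0.03],[0,0,-0.12]],[[0,0,-0.03],[0,0,-0.12]],[[0,0,-0.03],[0,0,-0.12]],[[0,0,-0.03],[0,0,-0.12]],[[0,0,-0.02],[0,0,-0.12]]]' 0.032
python3 -m inch '[[[0,0,0],[0,0,-0.12]],[[0,0,0],[0,0,-0.12]],[[0,0,0],[0,0,-0.12]],[[0,0,0],[0,0,-0.12]],[[0,0,0],[0,0,-0.12]]]'
python3 -c "
from h import *
print(goto([.685,.0965,.4],-1.686),st())"
```

```text
time_s: 32.58
tool_pos: [0.576, 0.0704, 0.418]
orientation: [3.132, -0.023, -2.482]
contact_force: [0.9, -0.1, 0.9]
gripper_width: 0.0323
time_s: 33.0
tool_pos: [0.5776, 0.0703, 0.422]
orientation: [3.128, -0.01, -1.857]
contact_force: [1.0, 0.4, -0.3]
gripper_width: 0.0316
{'shift': [-0.0557, -0.0959, 0.0202], 'rot': [0.0144, -0.0083, -0.171]} {'time_s': 33.0, 'tool_pos': [0.5776, 0.0703, 0.422], 'orientation': [3.128, -0.0095, -1.857], 'contact_force': [0.9645, 0.37, -0.3271], 'wrist_torque': [0.0103, -0.0663, -0.0093], 'gripper_width': 0.0316, 'joints': [0.389, 0.3768, 0.7359, -0.0012, -1.9464, -0.6757]}
```

```bash
python3 -m inch '[[[-0.015,-0.028,0],[0.006,-0.004,-0.06]],[[-0.012,-0.03,0],[0.006,-0.004,-0.06]],[[-0.01,-0.03,0],[0,0,-0.05]],[[0,0,0],[0,0,0]],[[0,0,0],[0,0,0]]]'
python3 -c "
from h import *
w=grab('wrist','w23');print(goto([.685,.0965,.36],-1.686))"
```

```text
time_s: 33.42
tool_pos: [0.6712, 0.0875, 0.4133]
orientation: [3.129, -0.005, -1.68]
contact_force: [-0.7, -0.8, 2.0]
gripper_width: 0.0319
{'shift': [-0.0104, -0.014, 0.051], 'rot': [0.0165, -0.0061, 0.0069]}
```

View pics/w23.png

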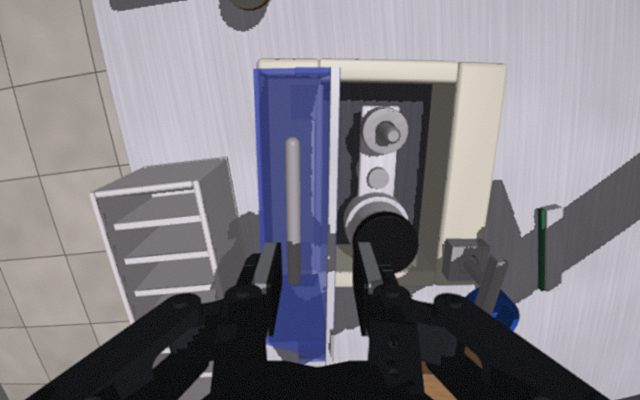

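```bash
python3 -c "
from h import *
w=load('w23');
for z in(.315,.32): P=on(w,[[292.5,139],[293,284]],z);print(P.mean(0),np.linalg.norm(P[0]-P[1]))"
```

```text
[0.68815073 0.09653421 0.315     ] 0.1080984564243417
[0.6876392  0.09470981 0.32      ] 0.10574759012413594
```

```bash
python3 -m inch '[[[-0.005,-0.008,0.015],[0.008,-0.003,0.004]],[[-0.005,-0.008,0.015],[0.006,-0.003,0]],[[0,0,0.015],[0,0,0]],[[0,0,0],[0,0,0]]]' 0.034
python3 -c "
from h import *
print(goto([.688,.096,.308],-1.686))"
```

```text
time_s: 33.8
tool_pos: [0.6856, 0.0955, 0.3642]
orientation: [3.138, -0.001, -1.685]
contact_force: [0.1, 0.6, -0.4]
gripper_width: 0.0341
{'shift': [-0.0008, -0.0025, 0.0562], 'rot': [0.0034, -0.0007, 0.0012]}
```

```bash
python3 -m inch '[[[-0.001,-0.003,0.02],[0.003,0,0]],[[0,0,0.02],[0,0,0]],[[0,0,0.012],[0,0,0]],[[0,0,0],[0,0,0]]]'
python3 -c "
from h import *
print(goto([.688,.096,.308],-1.686));w=grab('wrist','w24')"
```

```text
time_s: 34.13
tool_pos: [0.6849, 0.0945, 0.3176]
orientation: [-3.136, 0.001, -1.686]
contact_force: [-0.4, -0.2, -2.1]
gripper_width: 0.0337
{'shift': [-0.0019, -0.0028, 0.0096], 'rot': [-0.0057, 0.0005, 0.0002]}
```

View pics/w24.png

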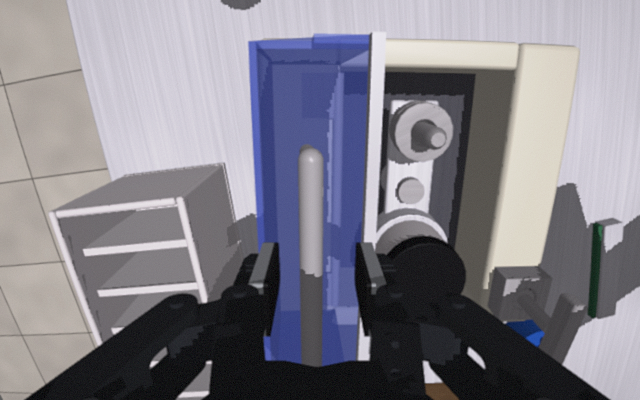

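```bash
python3 -m inch '[[[0,-0.003,0.009],[-0.005,0,0]],[[0,0,0],[0,0,0]],[[0,0,0],[0,0,0]]]' 0.016
python3 -m inch '[[[0,0.025,0],[0,0,0]],[[0,0.03,0.003],[0,0,0]],[[0,0,0],[0,0,0]]]'
python3 -c "
from h import *
print(st(),goto([.688,.096,.308],-1.686)['rot'])"
```

```text
time_s: 34.43
tool_pos: [0.6887, 0.0934, 0.3158]
orientation: [-3.131, 0.003, -1.686]
contact_force: [-0.3, -1.3, 0.4]
gripper_width: 0.016
time_s: 34.68
tool_pos: [0.6356, 0.0988, 0.3103]
orientation: [-3.129, 0.001, -1.689]
contact_force: [0.8, -0.2, 0.6]
gripper_width: 0.0164
{'time_s': 34.6833, 'tool_pos': [0.6356, 0.0988, 0.3103], 'orientation': [-3.129, 0.0006, -1.6892], 'contact_force': [0.8142, -0.2431, 0.5579], 'wrist_torque': [-0.0055, -0.0676, -0.0074], 'gripper_width': 0.0164, 'joints': [0.3998, 0.4392, 0.5415, 0.0058, -1.6619, -0.5176]} [-0.0126, 0.0006, -0.0032]
```

```bash
python3 -m inch '[[[0,0.029,0.008],[-0.008,0,0]],[[0,0.027,0.0125],[0,0,0]],[[0,0,0],[0,0,0]]]'
python3 -m inch '[[[0,0.025,0.016],[0,0,0]],[[0,0.022,0.02],[0,0,0]],[[0,0,0],[0,0,0]]]'
python3 -c "
from h import *
print(st(),goto([.688,.096,.308],-1.686)['rot']);grab('wrist','w25')"
```

```text
time_s: 34.93
tool_pos: [0.5793, 0.1046, 0.2884]
orientation: [-3.135, -0.001, -1.69]
contact_force: [0.1, 0.7, -0.2]
gripper_width: 0.016
time_s: 35.18
tool_pos: [0.5329, 0.1097, 0.2529]
orientation: [-3.13, -0.001, -1.69]
contact_force: [0.1, 0.2, -0.6]
gripper_width: 0.0159
{'time_s': 35.1833, 'tool_pos': [0.5329, 0.1097, 0.2529], 'orientation': [-3.1297, -0.0009, -1.6901], 'contact_force': [0.1007, 0.1946, -0.5993], 'wrist_torque': [0.0418, 0.1706, -0.0184], 'gripper_width': 0.0159, 'joints': [0.4959, 0.2327, 0.1025, 0.0077, -1.4314, -0.6163]} [-0.0119, -0.0009, -0.0041]
```

View pics/w25.png

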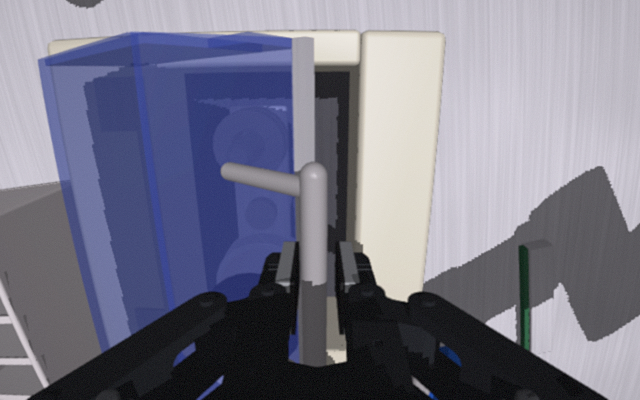

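```bash
python3 -m inch '[[[0,0,-0.006],[-0.01,0,0]],[[0,0,0],[0,0,0]],[[0,0,0],[0,0,0]]]' 0 25
python3 -m inch '[[[0,0.022,0.022],[0,0,0]],[[0,0.0188,0.0245],[0,0,0]],[[0,0,0],[0,0,0]]]'
python3 -c "
from h import *
print(st(),goto([.688,.096,.308],-1.686)['rot'])"
```

```text
time_s: 35.48
tool_pos: [0.5377, 0.1099, 0.2621]
orientation: [-3.137, -0.001, -1.69]
contact_force: [-5.6, 0.4, -1.8]
gripper_width: 0.009
time_s: 35.73
tool_pos: [0.5017, 0.1141, 0.2201]
orientation: [-3.127, 0.0, -1.692]
contact_force: [2.3, 1.1, -8.3]
gripper_width: 0.009
{'time_s': 35.7333, 'tool_pos': [0.5017, 0.1141, 0.2201], 'orientation': [-3.1272, 0.0003, -1.6915], 'contact_force': [2.3023, 1.1169, -8.3483], 'wrist_torque': [0.1782, -0.5779, 0.08], 'gripper_width': 0.009, 'joints': [0.5346, 0.1834, -0.0439, 0.0088, -1.3319, -0.6574]} [-0.0144, 0.0003, -0.0056]
```

```bash
python3 -m inch '[[[0,0.011,0.02],[-0.005,0,0]],[[0,0.011,0.028],[-0.005,0,0]],[[0,0,0],[0,0,0]]]'
python3 -c "
from h import *
print(st())"
```

```text
time_s: 35.98
tool_pos: [0.4811, 0.1165, 0.1771]
orientation: [-3.137, -0.001, -1.69]
contact_force: [2.8, 0.8, -6.6]
gripper_width: 0.0089
{'time_s': 35.9833, 'tool_pos': [0.4811, 0.1165, 0.1771], 'orientation': [-3.1372, -0.0005, -1.6903], 'contact_force': [2.8088, 0.8234, -6.6295], 'wrist_torque': [0.1548, -0.3544, 0.0646], 'gripper_width': 0.0089, 'joints': [0.5572, 0.175, -0.1639, 0.0033, -1.2289, -0.6777]}
```

```bash
python3 -m inch '[[[0,0.004,0.015],[0,0,0]],[[0,0.003,0.012],[0,0,0]],[[0,0.001,0.006],[0,0,0]],[[0,0,0.003],[0,0,0]]]'
python3 -c "
from h import *
print(st())"
```

```text
time_s: 36.32
tool_pos: [0.4739, 0.1172, 0.1488]
orientation: [3.139, -0.004, -1.689]
contact_force: [-11.7, 0.3, 4.0]
gripper_width: 0.0084
{'time_s': 36.3167, 'tool_pos': [0.4739, 0.1172, 0.1488], 'orientation': [3.139, -0.0044, -1.6894], 'contact_force': [-11.725, 0.2693, 4.0148], 'wrist_torque': [0.1735, 3.9305, -0.0222], 'gripper_width': 0.0084, 'joints': [0.5656, 0.1875, -0.2234, 0.0019, -1.1647, -0.685]}
```

```bash
python3 -m inch '[[[0,-0.001,0.003],[0,0,0]],[[0,0,0.003],[0,0,0]]]'
python3 -m inch '[[[0,0,0],[0,0,0]],[[0,0,0],[0,0,0]],[[0,0,0],[0,0,0]]]' 0.03
python3 -m inch '[[[0,0.003,-0.02],[0,0,0]],[[0,0,-0.03],[0,0,0]],[[0,0,-0.04],[0,0,0]],[[0,0,-0.04],[0,0,0]],[[0,0,-0.02],[0,0,0]]]'
python3 -c "
from h import *
print(goto([.4885,.2526,.31],-1.81));grab('wrist','w26');t=grab('top','t26');grab('scene','s26')"
```

```text
time_s: 36.48
tool_pos: [0.4735, 0.1173, 0.147]
orientation: [3.131, -0.007, -1.689]
contact_force: [-13.8, 0.2, 15.5]
gripper_width: 0.009
time_s: 36.73
tool_pos: [0.481, 0.1193, 0.1547]
orientation: [3.14, -0.003, -1.688]
contact_force: [-0.3, -0.0, 0.6]
gripper_width: 0.0302
time_s: 37.15
tool_pos: [0.4821, 0.1195, 0.3126]
orientation: [-3.141, -0.006, -1.69]
contact_force: [0.7, -0.2, 0.6]
gripper_width: 0.0301
{'shift': [-0.1329, 0.0095, 0.0019], 'rot': [-0.0006, -0.0055, 0.1202]}
```

View pics/w26.png

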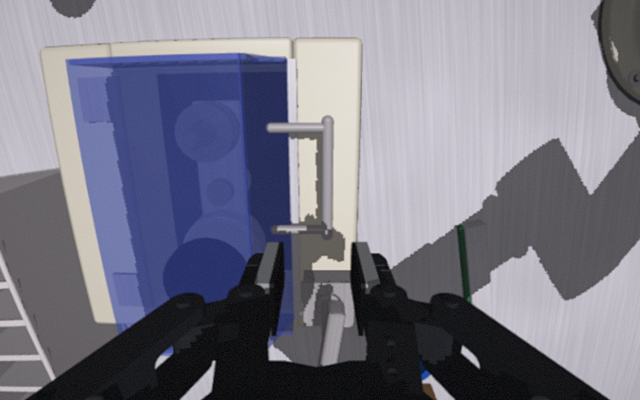

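View pics/s26.png

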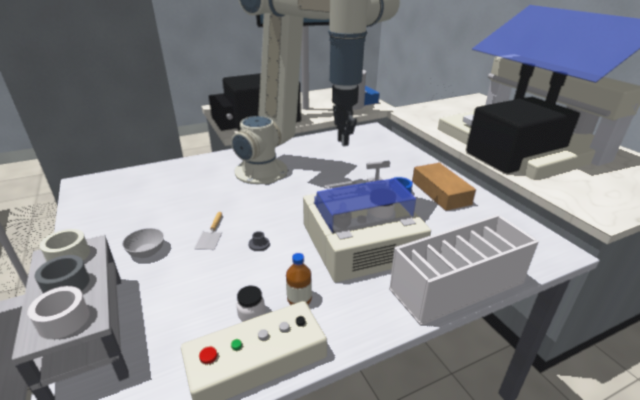

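```bash
python3 -c "
from h import *
w=load('w26');P=on(w,[[327.5,117.5],[328,234]],.155);print(P,P.mean(0),np.linalg.norm(P[0]-P[1]))
"
python3 -m inch '[[[-0.033,0.002,0],[0,0,0.03]],[[-0.033,0.002,0],[0,0,0.03]],[[-0.033,0.002,0],[0,0,0.03]],[[-0.033,0.002,0],[0,0,0.03]],[[0,0,0],[0,0,0]]]' 0.035
python3 -c "
from h import *
print(goto([.4885,.2526,.2],-1.805),st()['tool_pos']);grab('wrist','w27')"
```

```text
[[0.46753431 0.06835968 0.155     ]
 [0.47844423 0.17021445 0.155     ]] [0.47298927 0.11928706 0.155     ] 0.10243739652897121
time_s: 37.72
tool_pos: [0.4988, 0.2552, 0.3103]
orientation: [-3.14, -0.004, -1.822]
contact_force: [-0.1, -0.3, -0.6]
gripper_width: 0.0349
{'shift': [0.0046, 0.0095, 0.1103], 'rot': [-0.0016, -0.0039, -0.0166]} [0.4988, 0.2552, 0.3103]
```

View pics/w27.png

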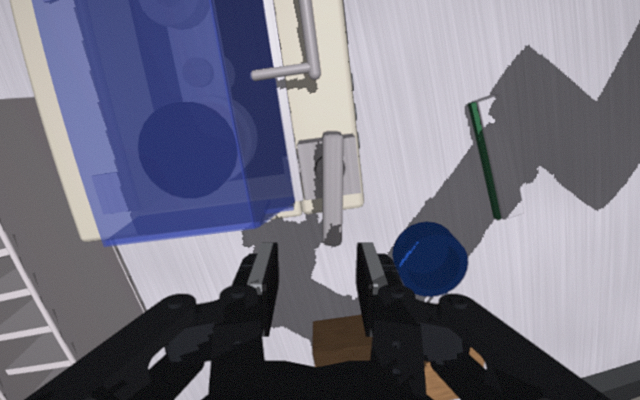

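```bash
python3 -c "
from h import *
w=load('w27');crop(w,300,120,370,260,4,'w27k');P=on(w,[[332,133.5],[332.5,240]],.215);print(P,P.mean(0),np.linalg.norm(P[0]-P[1]));d=P[1]-P[0];print(np.arctan2(d[1],d[0]))
"
```

```text
[[0.47805526 0.21195602 0.215     ]
 [0.49541957 0.28472789 0.215     ]] [0.48673742 0.24834196 0.215     ] 0.07481486275189982
1.3365632007382575
```

View pics/w27k.png

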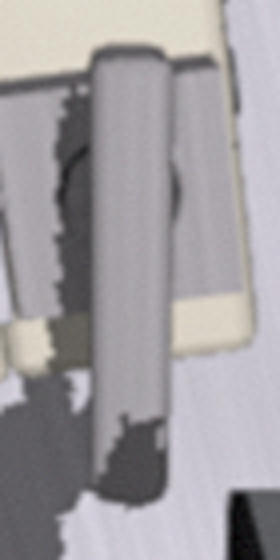

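```bash
python3 -m inch '[[[0.004,0.009,0.03],[-0.002,-0.004,-0.017]],[[0,0.001,0.03],[0,0,0]],[[0,0,0.02],[0,0,0]],[[0,0,0],[0,0,0]]]'
python3 -c "
from h import *
print(goto([.488,.252,.2],-1.805))"
```

```text
time_s: 38.1
tool_pos: [0.49, 0.2517, 0.2287]
orientation: [-3.138, 0.001, -1.801]
contact_force: [-0.9, -0.5, -1.1]
gripper_width: 0.035
{'shift': [0.0002, 0.0021, 0.0287], 'rot': [-0.0031, 0.0009, 0.0036]}
```

```bash
python3 -m inch '[[[0,0.002,0.015],[-0.003,0,0.003]],[[0,0.0005,0.012],[0,0,0]],[[0,0,0],[0,0,0]]]'
python3 -c "
from h import *
print(goto([.488,.252,.2],-1.805));grab('wrist','w28')"
```

```text
time_s: 38.35
tool_pos: [0.4891, 0.2505, 0.2031]
orientation: [-3.139, 0.0, -1.805]
contact_force: [0.4, -0.2, -0.1]
gripper_width: 0.0353
{'shift': [-0.0013, 0.0014, 0.0031], 'rot': [-0.0021, 0.0, -0.0002]}
```

View pics/w28.png

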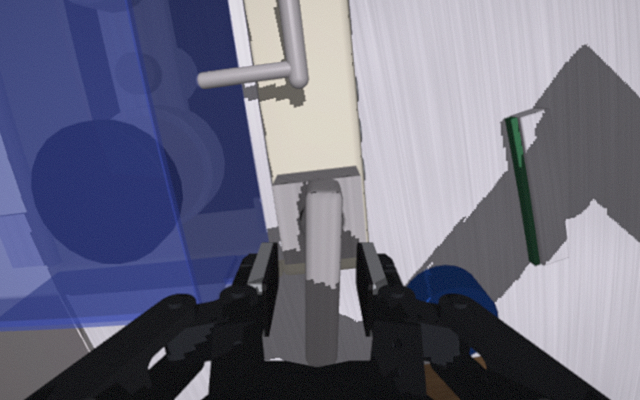

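Grip the key and turn it clockwise (tool +z).

```bash
python3 -m inch '[[[-0.001,0.0015,0.003],[-0.002,0,0]],[[0,0,0],[0,0,0]],[[0,0,0],[0,0,0]],[[0,0,0],[0,0,0]]]' 0 60
python3 -c "
from h import *
keygo(0,.12);print(st())"
```

```text
time_s: 38.73
tool_pos: [0.4885, 0.2522, 0.2043]
orientation: [-3.14, 0.003, -1.806]
contact_force: [-0.0, -0.7, -1.3]
gripper_width: 0.013
shift [ 0.0028 -0.0011  0.0042] rot [ 0.0071 -0.003   1.4507]
{'time_s': 38.7333, 'tool_pos': [0.4885, 0.2522, 0.2043], 'orientation': [-3.1403, 0.0032, -1.8059], 'contact_force': [-0.0234, -0.7097, -1.3085], 'wrist_torque': [-0.0265, 0.2642, 0.0361], 'gripper_width': 0.013, 'joints': [0.7607, 0.2666, 0.0272, -0.0007, -1.328, -0.9957]}
```

```bash
for i in 1 2 3; do python3 -m inch '[[[0,-0.0003,0],[0,0,0.1]],[[0,-0.0003,0],[0,0,0.1]],[[0,-0.0003,0],[0,0,0.1]],[[0,-0.0003,0],[0,0,0.1]],[[0,0,0],[0,0,0.03]]]'
python3 -c "
from h import *
keygo(0,.12,kb=.084);print(st()['wrist_torque'])"; done
```

```text
time_s: 39.15
tool_pos: [0.489, 0.2513, 0.2049]
orientation: [3.141, 0.002, -2.254]
contact_force: [-0.7, 0.2, -3.4]
gripper_width: 0.0127
shift [ 0.0016 -0.0013  0.0009] rot [ 0.0055 -0.0062  1.0021]
[-0.0004, 0.1766, 0.0594]
time_s: 39.57
tool_pos: [0.4892, 0.2504, 0.2049]
orientation: [3.14, -0.001, -2.705]
contact_force: [-0.2, 0.3, -3.0]
gripper_width: 0.0128
shift [ 0.0007 -0.001   0.0009] rot [ 0.0035 -0.009   0.5513]
[-0.0212, 0.2497, 0.1637]
time_s: 39.98
tool_pos: [0.489, 0.2496, 0.2049]
orientation: [3.141, -0.003, 3.127]
contact_force: [-0.0, -0.2, -3.1]
gripper_width: 0.0128
shift [-0.     -0.0004  0.0009] rot [ 0.0013 -0.011   0.1006]
[-0.0379, 0.265, 0.0544]
```

```bash
python3 -m inch '[[[0,0,0],[0,0,0.1]],[[0,0,0],[0,0,0.03]],[[0,0,0],[0,0,0]]]'
python3 -c "
from h import *
keygo(0,.12,kb=.084);print(st()['wrist_torque']);grab('wrist','w29')"
```

```text
time_s: 40.23
tool_pos: [0.4888, 0.2495, 0.2049]
orientation: [-3.141, -0.004, 2.99]
contact_force: [-0.4, 1.0, -2.9]
gripper_width: 0.0132
shift [-0.0002 -0.0002  0.0009] rot [-0.0004 -0.0116 -0.0368]
[0.0846, 0.2141, 0.0792]
```

View pics/w29.png

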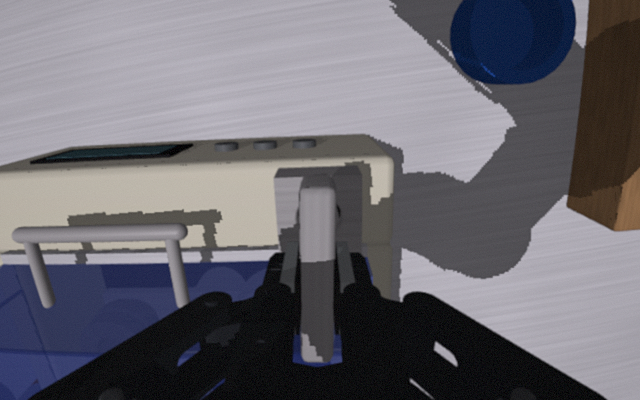

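```bash
python3 -m inch '[[[0,0,-0.006],[0,0,-0.03]],[[0,0,-0.01],[0,0,0]],[[0,0,-0.015],[0,0,0]],[[0,0,-0.02],[0,0,0]]]'
python3 -m inch '[[[0,0,-0.025],[0,0,0]],[[0,0,-0.03],[0,0,0]],[[0,-0.01,-0.02],[0,0,0]],[[0,-0.03,0],[0,0,0]],[[0,-0.04,0],[0,0,0]]]'
python3 -m inch '[[[0,-0.04,0],[0,0,-0.02]],[[0,-0.02,0],[0,0,0]],[[0,0,0],[0,0,0]],[[0,0,0],[0,0,0]]]'
python3 -c "
from h import *
grab('wrist','w30');print(st())"
```

```text
time_s: 40.62
tool_pos: [0.4884, 0.2486, 0.2552]
orientation: [-3.137, -0.007, 3.026]
contact_force: [0.7, -0.6, -1.4]
gripper_width: 0.0127
time_s: 41.03
tool_pos: [0.4827, 0.1722, 0.3416]
orientation: [3.14, 0.005, 3.032]
contact_force: [0.3, -0.4, -2.3]
gripper_width: 0.0125
time_s: 41.37
tool_pos: [0.4766, 0.1039, 0.3495]
orientation: [3.137, 0.018, 3.049]
contact_force: [0.5, 0.4, -1.4]
gripper_width: 0.0123
{'time_s': 41.4167, 'tool_pos': [0.4767, 0.1042, 0.3497], 'orientation': [3.1371, 0.0182, 3.0498], 'contact_force': [-0.2223, -0.602, -0.5802], 'wrist_torque': [-0.006, 0.0549, 0.0456], 'gripper_width': 0.0125, 'joints': [0.5426, 0.1091, 0.1937, 0.0072, -1.638, -2.2046]}
```

View pics/w30.png

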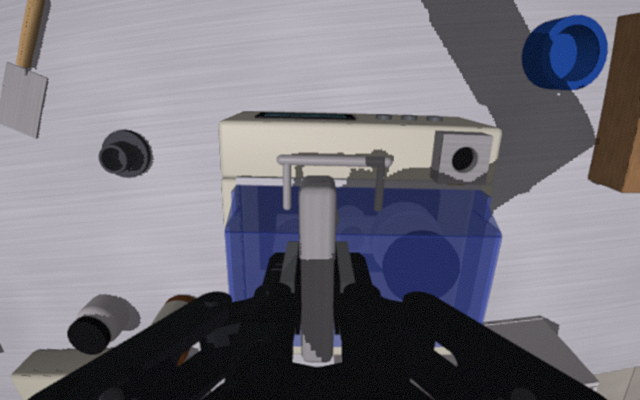

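```bash
python3 -c "
from h import *
w=load('w30');crop(w,415,110,515,210,6,'w30l')
f=dict(w);f['C']=np.array(r.grab_frame('wrist')['tool_from_camera'])
crop(w,280,160,360,380,2.7,'w30t')
print(on(f,[[317.5,187.5],[317.5,363]],-.011))
a=load('w4');print('handle then',on(a,np.array([(236,225),(684,231)])/3.5+[164.6,89.6],.155).round(4).tolist(),'now',on(w,[[279,160],[392,160]],.155).round(4).tolist())"
```

```text
[[ 0.04048602 -0.0003903  -0.011     ]
 [-0.03848146 -0.00039306 -0.011     ]]
handle then [[0.4674, 0.0673, 0.155], [0.4797, 0.1745, 0.155]] now [[0.4685, 0.0688, 0.155], [0.4785, 0.1756, 0.155]]
```

View pics/w30l.png

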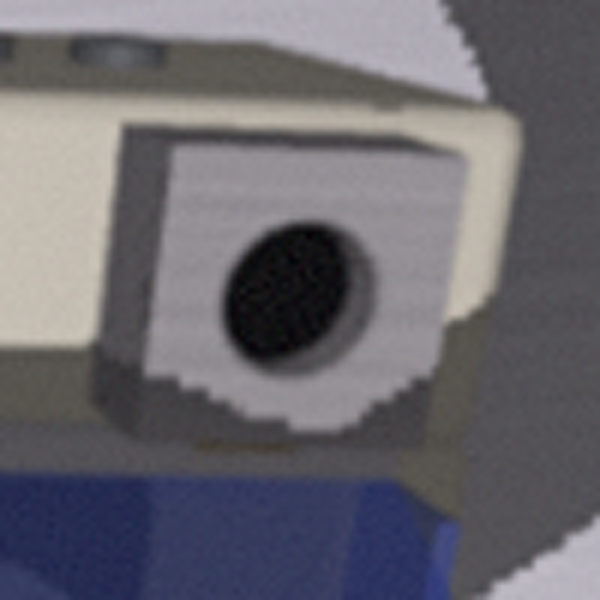

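View pics/w30t.png

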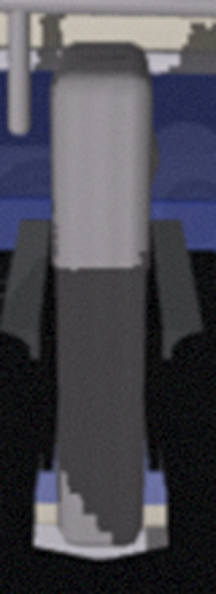

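```bash
python3 -c "
from h import *
w=load('w30');crop(w,90,120,170,190,8,'w30s')"
python3 -m inch '[[[0,-0.035,0],[0,0,-0.03]],[[0,-0.04,0.005],[0,0,-0.03]],[[0,-0.04,0.01],[0,0.003,-0.03]],[[0,-0.04,0.01],[0,0.003,-0.03]],[[0,-0.035,0.01],[0,0.003,-0.02]]]'
python3 -c "
from h import *
print(goto([.4698,-.1644,.2],-3.094))"
```

```text
time_s: 41.88
tool_pos: [0.4758, -0.0801, 0.3131]
orientation: [3.137, 0.012, -3.068]
contact_force: [1.0, 0.1, -1.7]
gripper_width: 0.0126
{'shift': [0.0136, -0.0841, 0.1126], 'rot': [0.0045, 0.0123, 0.026]}
```

View pics/w30s.png

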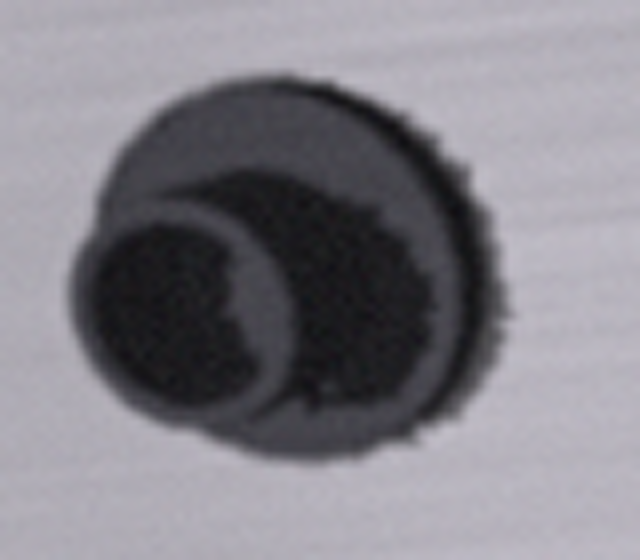

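```bash
python3 -c "
from h import *
w=load('w30');print(on(w,[[184/8+89.6,312/8+119.6]],.042),on(w,[[280/8+89.6,267/8+119.6]],.012))"
python3 -m inch '[[[0.005,-0.028,0.02],[0.002,0.005,0.01]],[[0.005,-0.028,0.02],[0.002,0.005,0.01]],[[0.004,-0.026,0.02],[0,0,0]],[[0,0,0.02],[0,0,0]],[[0,0,0],[0,0,0]]]'
python3 -c "
from h import *
print(goto([.4698,-.1644,.15],-3.094))"
```

```text
[[ 0.46917315 -0.16302775  0.042     ]] [[ 0.46800168 -0.16217399  0.012     ]]
time_s: 42.3
tool_pos: [0.4691, -0.1684, 0.2267]
orientation: [3.141, -0.002, -3.088]
contact_force: [-0.4, 0.2, -2.0]
gripper_width: 0.0126
{'shift': [-0.0011, 0.0039, 0.0767], 'rot': [0.0006, -0.0021, 0.006]}
```

Target stand (0.469, −0.164).

```bash
python3 -m inch '[[[-0.001,0.004,0.03],[0,-0.002,0.006]],[[0,0,0.03],[0,0,0]],[[0,0,0.01],[0,0,0]],[[0,0,0],[0,0,0]]]'
python3 -c "
from h import *
print(goto([.4698,-.164,.14],-3.094));grab('wrist','w31')"
```

```text
time_s: 42.63
tool_pos: [0.4742, -0.1621, 0.1573]
orientation: [-3.14, 0.003, -3.09]
contact_force: [-0.4, -0.8, -1.9]
gripper_width: 0.0128
{'shift': [0.0046, -0.0016, 0.0172], 'rot': [-0.0018, 0.003, 0.0042]}
```

View pics/w31.png

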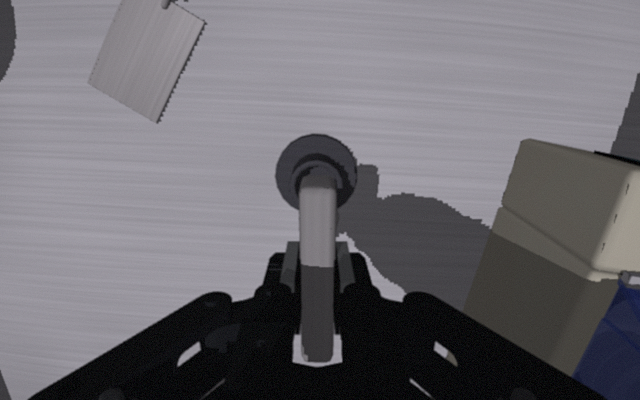

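```bash
python3 -m inch '[[[0.0045,-0.0015,0.01],[-0.002,0.003,0.004]],[[0,0,0.007],[0,0,0]],[[0,0,0],[0,0,0]]]'
python3 -c "
from h import *
print(goto([.4698,-.164,.12],-3.094))"
```

```text
time_s: 42.93
tool_pos: [0.4735, -0.1628, 0.1439]
orientation: [-3.14, 0.007, -3.09]
contact_force: [0.1, 0.7, -2.2]
gripper_width: 0.0128
{'shift': [0.004, -0.0009, 0.0239], 'rot': [-0.0017, 0.0073, 0.0038]}
```

```bash
python3 -m inch '[[[0.004,-0.001,0],[-0.002,0.007,0.004]],[[0.001,0,0],[0,0,0]],[[0,0,0],[0,0,0]]]'
python3 -c "
from h import *
print(goto([.4698,-.164,.12],-3.094))"
```

```text
time_s: 43.18
tool_pos: [0.4692, -0.1642, 0.1455]
orientation: [-3.141, 0.002, -3.094]
contact_force: [-0.6, 0.1, -1.8]
gripper_width: 0.0128
{'shift': [-0.0006, 0.0002, 0.0255], 'rot': [-0.0003, 0.0022, 0.0]}
```

```bash
python3 -m inch '[[[0,0,0.008],[0,0.002,0]],[[0,0,0.008],[0,0,0]],[[0,0,0],[0,0,0]]]'
python3 -c "
from h import *
print(goto([.4698,-.164,.12],-3.094))"
python3 -m inch '[[[0,0,0.007],[0,0,0]],[[0,0,0.007],[0,0,0]],[[0,0,0],[0,0,0]]]'
python3 -c "
from h import *
print(goto([.4698,-.164,.098],-3.094))"
```

```text
time_s: 43.43
tool_pos: [0.4698, -0.1645, 0.1293]
orientation: [-3.141, 0.003, -3.095]
contact_force: [-1.1, -0.4, -1.7]
gripper_width: 0.013
{'shift': [0.0, 0.0005, 0.0093], 'rot': [-0.0006, 0.0031, -0.0005]}
time_s: 43.68
tool_pos: [0.4695, -0.1645, 0.1132]
orientation: [-3.141, 0.002, -3.095]
contact_force: [-0.3, -0.4, -1.4]
gripper_width: 0.013
{'shift': [-0.0003, 0.0005, 0.0152], 'rot': [-0.0004, 0.0019, -0.0007]}
```

Inside the cup, no contact. Lower to the floor.

```bash
python3 -m inch '[[[0,0,0.006],[0,0,0]],[[0,0,0.006],[0,0,0]],[[0,0,0],[0,0,0]]]'
python3 -m inch '[[[0,0,0.002],[0,0,0]],[[0,0,0.001],[0,0,0]]]'
```

```text
time_s: 43.93
tool_pos: [0.4693, -0.1646, 0.0994]
orientation: [-3.141, 0.001, -3.095]
contact_force: [-1.2, -0.2, -1.4]
gripper_width: 0.0127
time_s: 44.1
tool_pos: [0.47, -0.1648, 0.0974]
orientation: [-3.14, 0.002, -3.094]
contact_force: [-3.2, 3.9, 12.6]
gripper_width: 0.0127
```

Touching the floor (0.0974, as expected). Release and rise.

```bash
python3 -m inch '[[[0,0,0],[0,0,0]],[[0,0,0],[0,0,0]],[[0,0,0],[0,0,0]]]' 0.035
python3 -m inch '[[[0,0,-0.015],[0,0,0]],[[0,0,-0.03],[0,0,0]],[[0,0,-0.04],[0,0,0]],[[0.02,0,-0.04],[0,0,0]],[[0.03,0,-0.04],[0,0,0]]]'
python3 -m inch '[[[0.03,-0.02,-0.02],[0,0,0]],[[0.03,-0.03,0],[0,0,0]],[[0.03,-0.03,0],[0,0,0]],[[0,0,0],[0,0,0]],[[0,0,0],[0,0,0]]]'
python3 -c "
from h import *
grab('wrist','w32');t=grab('top','t32');s=grab('scene','s32');print(st())"
```

```text
time_s: 44.35
tool_pos: [0.4712, -0.1651, 0.0987]
orientation: [-3.139, 0.005, -3.093]
contact_force: [-0.1, -1.0, 0.3]
gripper_width: 0.0348
time_s: 44.77
tool_pos: [0.4241, -0.1661, 0.2517]
orientation: [3.141, -0.013, -3.094]
contact_force: [1.0, -0.5, 1.0]
gripper_width: 0.035
time_s: 45.18
tool_pos: [0.3359, -0.2546, 0.2852]
orientation: [-3.132, 0.009, -3.092]
contact_force: [-0.1, 0.1, 0.3]
gripper_width: 0.0348
{'time_s': 45.3333, 'tool_pos': [0.3372, -0.2533, 0.2845], 'orientation': [-3.1332, 0.0068, -3.089], 'contact_force': [0.1278, 0.3934, -0.0096], 'wrist_torque': [0.0287, 0.0086, -0.0621], 'gripper_width': 0.0353, 'joints': [-0.2641, -0.0211, -0.1063, 0.0059, -1.4764, -1.2547]}
```

View pics/w32.png

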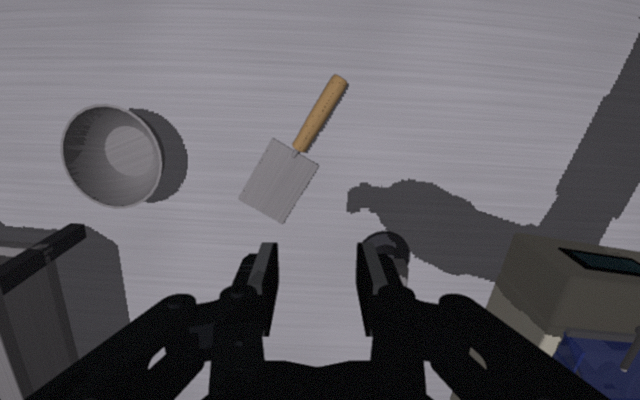

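View pics/s32.png

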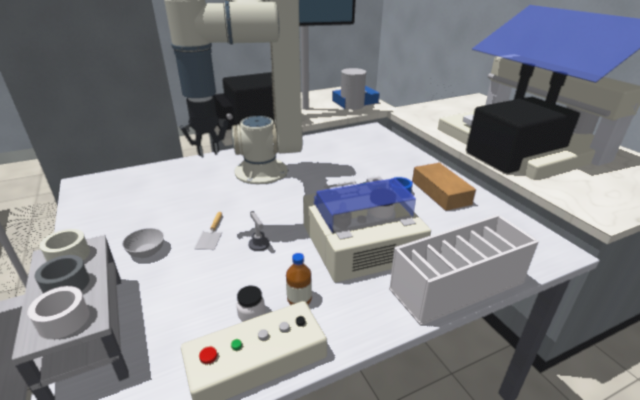

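View pics/t32.png

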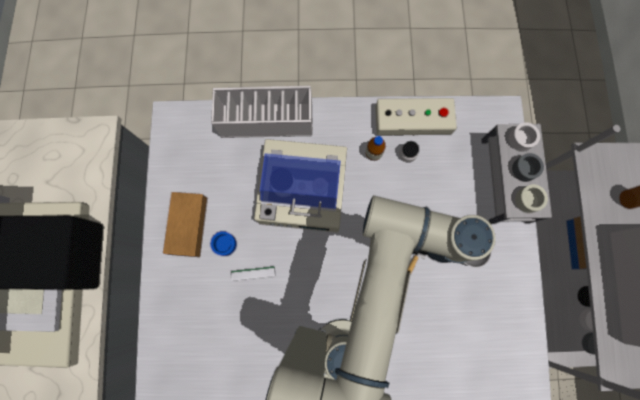

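```bash
python3 -c "
from h import *
s=load('s32');a=load('s1')
import cv2
A=a['img'][170:290,190:440];B=s['img'][170:290,190:440]
cv2.imwrite('pics/cmp.png',cv2.resize(np.vstack([A,B]),None,fx=2.4,fy=2.4,interpolation=cv2.INTER_CUBIC))"
```

```text
(no output)
```

View pics/cmp.png

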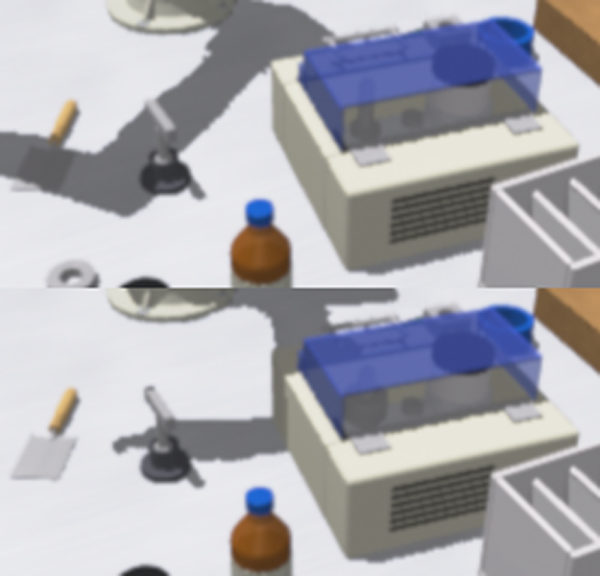

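```bash
python3 -c "
from h import *
print(goto([.42,-.12,.337],-3.1))
s=load('s32');a=load('s1')
A=a['img'][200:260,235:285];B=s['img'][200:260,235:285]
cv2.imwrite('pics/cmp2.png',cv2.resize(np.hstack([A,B]),None,fx=7,fy=7,interpolation=cv2.INTER_CUBIC))"
```

```text
{'shift': [-0.09, 0.1283, -0.053], 'rot': [-0.0084, 0.0069, 0.011]}
```

View pics/cmp2.png

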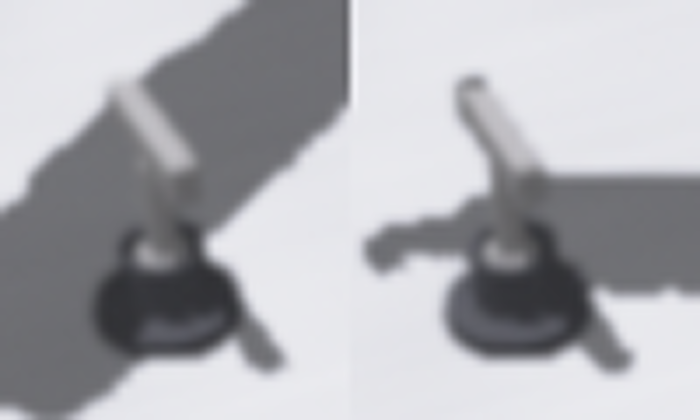

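```bash
python3 -c "
from h import *
print(r.finish_job(),st()['time_s'])"
```

```text
the job is handed in; nothing more can be done
the job is handed in; nothing more can be done
```

The job is done and was handed in after about 45 s of robot time.

- **Unlocking:** I felt for the spindle by resting the key lightly on it (about 6 N) while turning. It dropped in and seated on the lock floor, and I turned it to about 1.46 rad. I left it standing in the lock while the cover was open.
- **Rings:** I found only two rings on the bench. One had been knocked a few centimetres aside during the run, so I measured it again. I swung the cover up to about 1.5 rad and stacked both rings on the balancing post.
- **Closing up:** I shut the cover, turned the key back to about 0 rad, pulled it out and stood it in its stand.

**Last checks:**
- **Rings:** the wrist view after the second ring showed both on the post.
- **Cover:** its handle is back within about 2 mm of its first position.
- **Bolt:** after locking, the brass bolt looked the same as at the start. It was partly hidden, and I did not pull on the cover to test it.
- **Key:** it touched the cup floor at the expected height, and it looks upright and unchanged in the before-and-after scene pictures.
- **Other things:** the bystanders look to be where they were, and the robot was touching nothing.
- **Forces:** the largest wrist force shown at the end of a move was about 21 N, while pushing the cover shut.

No check failed. One disagreement: the second ring's position differed by 2–3 mm between pictures, so I gripped it at a point in between and the grip held.

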